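# Set and lock the marking-out fence, stand the angle brackets up against it

## Robot

A 6-joint arm with a two-finger parallel gripper is mounted at the origin on the work surface. World frame = base frame: x ahead of the robot, y to its left, z up, the work surface at z = 0. Lengths are in m, angles in rad, forces in N, time in s.
With the tool pointing down it reaches from about 0.325 to 0.9 m from the base axis. Payload 6.1 kg.
Tool frame: the origin (TCP) lies on the front face of the gripper's body, between the roots of the fingers; the fingertips stand 73 mm ahead of it and the grasp point (between the pads) lies arm.grip_depth ahead of it (arm.grip_depth is the distance from the TCP to the grasp point, in m); y points along the fingers, z is the direction in which the jaws open and shut, and the axes are right-handed (so a half turn about y gives the same grasp; the last joint's range is limited). The gripper opens to 85 mm and grips with 20 to 120 N. Pads are 22 mm wide; open, the fingers measure 114 mm over their backs; the gripper's body (76 mm by 85 mm) begins 54 mm behind the grasp point. The pads swing forward as they close: fully open they stand 13 mm farther back than shut.
Start: joints at [1.092, 0.22, 1.526, -0, 1.395, -0.126], TCP at [0.216, 0.586, 0.304] pointing down, gripper open.
Joint ranges: [-2.98, 2.98], [-0.91, 2.08], [0.09, 2.57], [-1.24, 4.39], [0.2, 2.65], [-2.68, 2.68]. Speed limits (rad/s): [2.57, 2.57, 3.01, 3.14, 3.14, 3.14].

## Interface

Orientations are given as a unit quaternion [w, x, y, z].
In Python, from bench import arm, jaws, kinematics, vision, models, telemetry gives the robot as it stands. Calls block until the motion is done:
- arm.move_pose(position, orientation): joint-space move of the TCP to a pose.
- arm.line_to(position, frame=None, feed=0.15, max_force=None): straight line of the TCP; frame=None keeps the orientation; feed is the mean speed in m/s. With max_force (N) it stops when the force on the tool has changed by that much, and returns True; else False.
- arm.move_j(angles): joint-space move.
- jaws.grip(opening, effort=None): finger opening in m; effort is the grip in N (None keeps the last); returns when the fingers have stopped.
- arm.dwell(seconds).
- kinematics.solve_ik(position, orientation): joint angles nearest the present ones, or None.
- vision.get_image(name): name is "side" or "top"; returns a dict with "image" (384x512x3 uint8, blue, green, red), "fx", "fy", "cx", "cy" (pixels), "world_to_cam" (4x4, takes a point from world to camera coordinates). Camera axes: x right, y down, z forward; pixel columns grow to the right and rows downward; lengths in m; the calibration is good to about 2 mm. A picture is of the moment at which its call begins. There is no depth.
A pose or a line that the arm cannot do raises arm.MotionError and nothing moves.
- arm.job_done(): hands the job in, once; it reports no verdict.
Trained networks look in a picture, given as the dict that the camera call returned (one of the last four; its "shot" number tells which), for a name from the list of things; names that differ only in an ending like _2 or _b are one class to them, and where a whole thing is asked for, a point or a joint stands for the part that bears it (a point fixed in the world has none). Each returns a list of dicts, best first, with "p" (0 to 1); they miss things now and then, are a little off and sometimes report something else, mostly with a low value. They report only what shows in the picture. A call takes as long as a camera call.
- models.masks_of(picture, label): "region" (384x512 bool, what is visible of it) and "uv" ([column, row] in pixels, amid what is visible of it).
Readings, each from a call of its own:
- telemetry.current_time(): time.
- telemetry.current_joint_positions(): joint angles.
- telemetry.current_joint_vel(): joint speeds.
- telemetry.current_joint_efforts(): joint torques, N m.
- telemetry.current_position(): TCP position.
- telemetry.current_eef_rot(): TCP orientation.
- telemetry.current_wrist_force(): force on the tool from outside, world axes, zero at the start.
- telemetry.current_moment(): the same for the moment, N m.
- telemetry.current_grip_width(): finger opening in m.
Only numpy, scipy, OpenCV 4.12 (cv2) and the standard library are available. Lean on these libraries where they do the work, as an engineer would, in place of code of your own. Each camera call takes 0.05 s, during which the arm holds its last target.

## Task

Turn the fence's adjusting screw until its pointer faces the index mark, then lock that setting by turning the jam nut under it clockwise, all the way tight, without disturbing the screw. Tip every angle bracket on the bench up against the front of the fence, so that it stands upright on the free end of its long leg, with its long leg flat against the fence and its short leg reaching over the top of the fence, wholly within the fence's length. Leave the other things on the bench where they are.

Things in the scene. Friction and masses are not known exactly. Their poses are not given: they have to be found in the camera images.
- fence_front (a point): Low aluminium fence bolted to the bench: 400 mm long (along y), 38 high, 45 thick. Point: bench level on the front face (the long face towards the robot), middle of the length. x points into the fence (away from the robot), z up. The face spans y = -200 to +200 mm. The adjuster stands past its +y end: screw axis at x = -40, y = +280 mm here, on a 100 x 100 x 30 mm block.
- adjuster (a joint): The fence's adjusting screw: vertical, turned by its steel head. rad, positive counter-clockwise seen from above; 0 when the head's thin pointer nose faces the small upright index fin and white line on the block. Stiff (about 0.12 N m), stays where it is left, free between -1.6 and +1.6.
- screw_head (a point): Head of the adjusting screw: upright steel bar 45 mm long, 12 thick (the grip), 54 to 82 mm above the bench, pointer nose low at one end. Point: on the screw axis, 70 mm above the bench. x points along the bar to the nose, z up; at setting 0 x is parallel to fence_front's x. The index fin, 44 mm high, is 44 to 49 mm from the axis on the side away from the robot.
- jam_nut (a joint): The jam nut under the screw head, round, 48 mm across, 31 to 44 mm above the bench, with a tommy arm. rad: 0 fully slack, grows as it is turned clockwise seen from above; tight against its stop at 1.4. Friction about 0.10 N m. It turns about the screw's axis without moving the screw.
- nut_pin (a point): The upright black round pin at the end of the nut's arm, 14 mm across, 32 to 68 mm above the bench, 65 mm from the screw's axis. This point: on the pin's axis, 56 mm above the bench. Fully slack the arm points at 240 degrees in fence_front's frame (counter-clockwise from its x), at 1.4 rad at 160 degrees.
- bracket1_leg (a point): Steel angle bracket, 0.22 kg, may be absent: long leg 70 x 46 x 6 mm; short leg 46 wide, 6 thick, 36 mm high overall, at one end. Starts lying on its long leg, short leg up. Point: middle of the short leg, 18 mm above the long leg's outer face. x: along the long leg to its free end, 67 mm away; y: across the width; z: up the short leg. Tipped up, x points down, z into the fence, point 67 mm high.
- bracket2_leg (a point): Steel angle bracket, 0.22 kg, may be absent: long leg 70 x 46 x 6 mm; short leg 46 wide, 6 thick, 36 mm high overall, at one end. Starts lying on its long leg, short leg up. Point: middle of the short leg, 18 mm above the long leg's outer face. x: along the long leg to its free end, 67 mm away; y: across the width; z: up the short leg. Tipped up, x points down, z into the fence, point 67 mm high.
- bracket3_leg (a point): Steel angle bracket, 0.22 kg, may be absent: long leg 70 x 46 x 6 mm; short leg 46 wide, 6 thick, 36 mm high overall, at one end. Starts lying on its long leg, short leg up. Point: middle of the short leg, 18 mm above the long leg's outer face. x: along the long leg to its free end, 67 mm away; y: across the width; z: up the short leg. Tipped up, x points down, z into the fence, point 67 mm high.
- bracket4_leg (a point): Steel angle bracket, 0.22 kg, may be absent: long leg 70 x 46 x 6 mm; short leg 46 wide, 6 thick, 36 mm high overall, at one end. Starts lying on its long leg, short leg up. Point: middle of the short leg, 18 mm above the long leg's outer face. x: along the long leg to its free end, 67 mm away; y: across the width; z: up the short leg. Tipped up, x points down, z into the fence, point 67 mm high.
- jar: Bystander: closed jar, 48 mm across, 55 tall. Origin: centre of its underside.
- tape: Bystander: roll of tape lying flat, 64 mm across, 20 tall. Origin: centre of its underside.
- hammer: Bystander: hammer lying on the bench. Origin: centre of its underside.
- screwdriver: Bystander: screwdriver lying on the bench. Origin: centre of its underside.
- glue: Bystander: glue bottle standing behind the fence, 50 mm across, 130 tall. Origin: centre of its underside.
- try_square: Bystander: try square lying behind the fence: stock 110 x 28 x 16, blade 150 long. Origin: centre of its underside.
- offcut: Bystander: plywood offcut 60 x 40 x 18. Origin: centre of its underside.

How it is judged:
By the outcome, as a careful person would: the job done as asked, in the order asked, and still so for the second after the job is handed in, with the robot touching nothing.
Of bracket1, bracket2, bracket3, bracket4 only 3 to 4 are there at a start; the rules pass over those that are not, and their reading is None.
At some moment in a run one of bracket1, bracket2, bracket3, bracket4 may be knocked a few centimetres aside while the robot is not near it.
Once in a run the grip may slacken for a moment while it holds something.
It also fails if it takes over 210 s, if anything falls off the work surface, if the arm or the gripper's body presses on something with over 40 N, if the wrist force passes 120 N, or if a joint passes its speed limit or range.

## Working session

There is one attempt and no reset: what is moved stays moved. The work goes in short steps, each a Python script; the robot and the scene stay as the last script left them, time stands still between calls to the robot, and variables do not carry over. Pictures are saved under pics/ and viewed, and the job is handed in when it is done.

```bash
ls -la; mkdir -p pics
python3 - <<'E'
from bench import arm,jaws,kinematics,vision,models,telemetry
import cv2,numpy as np
for n in("side","top"):
    p=vision.get_image(n); cv2.imwrite(f"pics/{n}0.png",cv2.resize(p["image"],None,fx=1.5,fy=1.5,interpolation=cv2.INTER_CUBIC))
    print(n,p["fx"],p["fy"],p["cx"],p["cy"]);print(np.round(p["world_to_cam"],4).tolist())
print(arm.grip_depth,telemetry.current_time(),telemetry.current_position(),telemetry.current_eef_rot())
E
```

```text
total 12
drwxr-xr-x  3 agent agent 4096 Dec  7 06:35 .
drwxr-xr-x 23 root  root  4096 Dec  7 06:35 ..
drwxr-xr-x  2 agent agent 4096 Dec  7 06:35 pics
side 373.4656638028528 373.4656638028528 253.89861841871274 184.3288375525141
[[-0.9767, -0.2142, 0.0132, 0.5513], [-0.1414, 0.5961, -0.7904, 0.1251], [0.1614, -0.7738, -0.6125, 1.1713], [0.0, 0.0, 0.0, 1.0]]
top 375.97192675411117 375.97192675411117 257.7285832085842 188.83877294158546
[[0.0265, -0.9996, -0.0083, 0.0386], [-0.9831, -0.0245, -0.1815, 0.5348], [0.1813, 0.0129, -0.9833, 1.2055], [0.0, 0.0, 0.0, 1.0]]
0.0539 0.1 [0.21577769 0.58611415 0.3028598 ] [-0.69551121  0.69675138 -0.12428012  0.12391984]
```

View pics/side0.png

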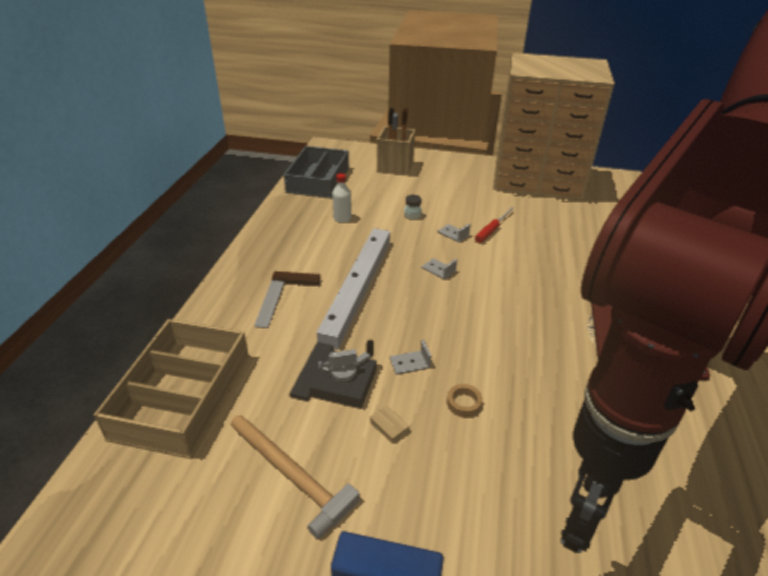

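View pics/top0.png

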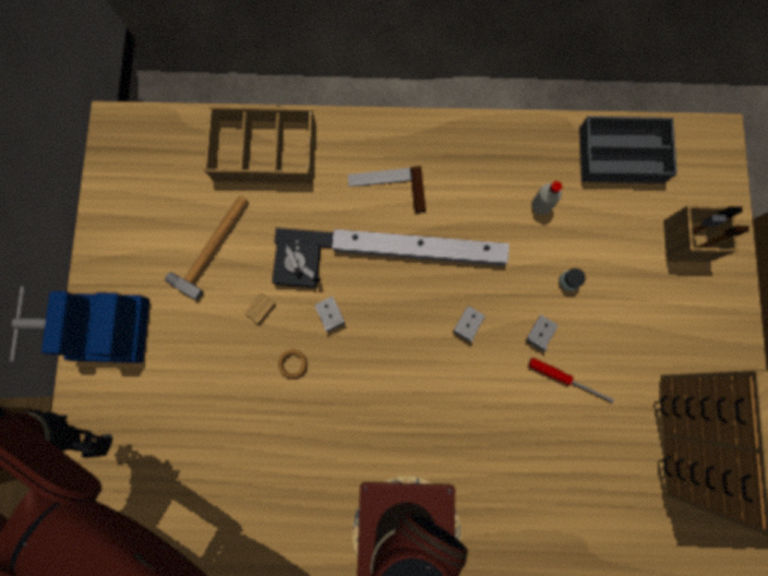

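```bash
cat > h.py <<'E'
from bench import arm,jaws,kinematics,vision,models,telemetry
import cv2,numpy as np
from scipy.optimize import least_squares,minimize
from scipy.spatial.transform import Rotation as R
def proj(p,X):
    X=np.atleast_2d(X);W=np.array(p["world_to_cam"]);c=X@W[:3,:3].T+W[:3,3]
    return np.c_[p["fx"]*c[:,0]/c[:,2]+p["cx"],p["fy"]*c[:,1]/c[:,2]+p["cy"]]
def unproj(p,uv,z):
    W=np.array(p["world_to_cam"]);Rm=W[:3,:3];o=-Rm.T@W[:3,3]
    d=Rm.T@np.array([(uv[0]-p["cx"])/p["fx"],(uv[1]-p["cy"])/p["fy"],1]);return o+d*(z-o[2])/d[2]
def crop(p,u,v,w,h,s,name,draw=None):
    im=p["image"][v:v+h,u:u+w];im=cv2.resize(im,None,fx=s,fy=s,interpolation=cv2.INTER_CUBIC)
    for poly in(draw or []):
        q=((proj(p,poly)-[u,v]+.5)*s).astype(int);cv2.polylines(im,[q.reshape(-1,1,2)],False,(0,255,255),1)
    cv2.imwrite(f"pics/{name}.png",im)
def quat(Rm):
    q=R.from_matrix(Rm).as_quat();return [q[3],q[0],q[1],q[2]]
E
python3 - <<'E'
from h import *
import pickle
S={}
for n in("side","top"):
    p=vision.get_image(n);S[n]=p
    for l in("adjuster","screw_head","jam_nut","nut_pin","bracket1_leg","fence_front","jar","offcut"):
        try:
            r=models.masks_of(p,l);print(n,l,[(round(d["p"],2),np.round(d["uv"],1).tolist(),int(d["region"].sum())) for d in r]); S[n,l]=r
        except Exception as e: print(n,l,e)
pickle.dump(S,open("s0.pkl","wb"))
crop(S["top"],170,140,180,110,4.4,"ztop")
crop(S["side"],180,140,140,140,4.2,"zside")
E
```

```text
side adjuster [(0.72, [227.9, 237.8], 196)]
side screw_head [(0.77, [225.5, 239.8], 196)]
side jam_nut [(0.77, [231.1, 242.8], 237), (0.64, [229.7, 234.9], 3094), (0.24, [308.9, 271.3], 405)]
side nut_pin [(0.77, [234.8, 246.4], 249)]
side bracket1_leg []
side fence_front [(0.63, [227.4, 234.5], 3067)]
side jar [(0.49, [275.6, 134.5], 158)]
side offcut [(0.95, [256.5, 283.0], 382), (0.55, [233.1, 238.7], 244)]
top adjuster []
top screw_head [(0.62, [381.5, 183.8], 215), (0.41, [196.2, 173.0], 55)]
top jam_nut [(0.73, [202.6, 178.8], 156)]
top nut_pin [(0.73, [201.8, 173.9], 150)]
top bracket1_leg [(0.49, [240.4, 164.5], 2810), (0.29, [195.5, 172.1], 65)]
top fence_front [(0.84, [238.6, 163.4], 3067)]
top jar [(0.59, [379.9, 185.1], 209)]
top offcut [(0.48, [173.4, 203.6], 225)]
```

View pics/ztop.png

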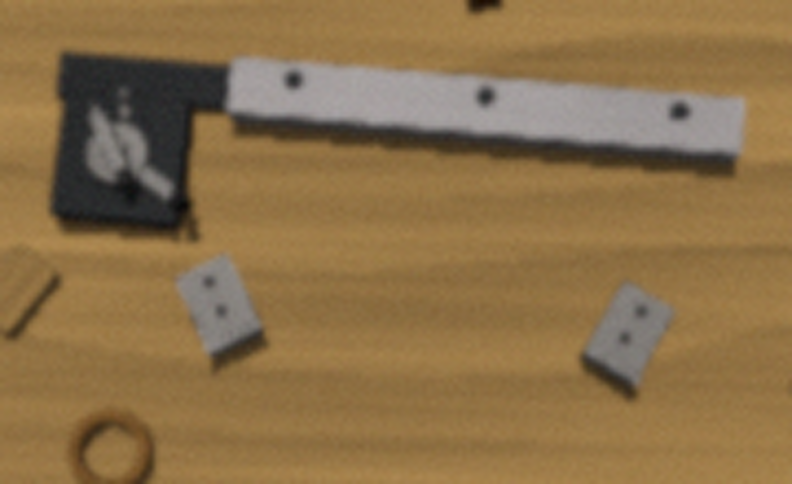

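View pics/zside.png

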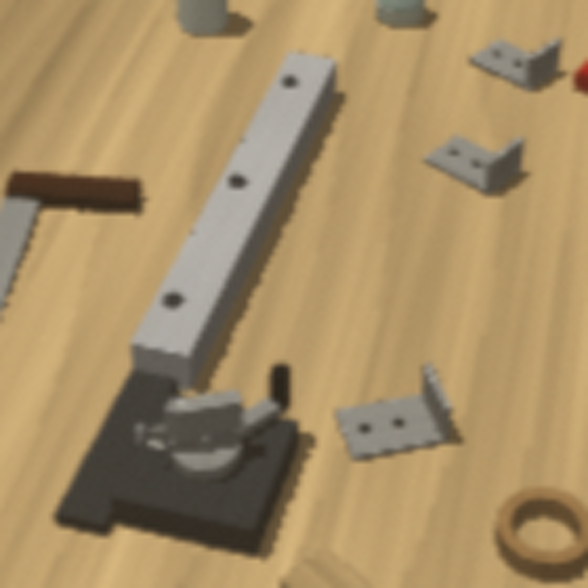

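Run:
```python
from h import *
S={}
for n in("side","top"):
    p=vision.get_image(n)
    for l in("bracket1_leg","bracket2_leg","bracket3_leg","bracket4_leg"):
        r=models.masks_of(p,l);print(n,l,[(round(d["p"],2),np.round(d["uv"],1).tolist(),int(d["region"].sum())) for d in r])
```

```text
side bracket1_leg [(0.28, [226.9, 239.2], 232)]
side bracket2_leg [(0.87, [274.7, 240.4], 381)]
side bracket3_leg [(0.46, [304.0, 155.8], 144)]
side bracket4_leg [(0.51, [292.1, 179.4], 200), (0.22, [224.2, 133.8], 319)]
top bracket1_leg []
top bracket2_leg [(0.71, [217.4, 209.2], 275)]
top bracket3_leg [(0.76, [360.7, 223.9], 276), (0.63, [362.3, 133.9], 313)]
top bracket4_leg [(0.55, [311.8, 217.0], 298), (0.19, [364.7, 132.3], 298)]
```

```bash
cat >> h.py <<'E'
def box(x0,x1,y0,y1,z0,z1): return np.array([[x,y,z] for x in(x0,x1) for y in(y0,y1) for z in(z0,z1)],float)
FEN=[box(0,.045,-.2,.2,0,.038)]
# bracket in own frame: origin at middle of short leg, z=-.018 outer face of long leg
BRK=[box(-.003,.067,-.023,.023,-.018,-.012),box(-.003,.003,-.023,.023,-.018,.018)]
def Rz(a): return R.from_euler('z',a).as_matrix()
SS=4
def render(p,parts,Rm,t,win):
    u,v,w,h=win;m=np.zeros((h*SS,w*SS),np.uint8)
    for b in parts:
        q=(proj(p,b@Rm.T+t)-[u,v]+.5)*SS-.5
        hull=cv2.convexHull(q.astype(np.float32))
        cv2.fillConvexPoly(m,np.round(hull*16).astype(np.int32),255,shift=4)
    return cv2.resize(m,(w,h),interpolation=cv2.INTER_AREA)/255.
def graymask(p,win,smax=60,vmin=0):
    u,v,w,h=win;hsv=cv2.cvtColor(p["image"],cv2.COLOR_BGR2HSV)[v:v+h,u:u+w].astype(float)
    s=np.clip((smax+20-hsv[...,1])/40,0,1); 
    if vmin: s=s*np.clip((hsv[...,2]-vmin+15)/30,0,1)
    return s
def hullwin(P,parts,Rm,t,pad=6):
    out=[]
    for p in P:
        q=np.vstack([proj(p,b@Rm.T+t) for b in parts]);a=np.floor(q.min(0)-pad).astype(int);b=np.ceil(q.max(0)+pad).astype(int)
        a=np.maximum(a,0);b=np.minimum(b,[511,383]);out.append((a[0],a[1],b[0]-a[0],b[1]-a[1]))
    return out
def fit_planar(P,parts,x0,z,smax=60,vmin=0,allow=None,pad=6,Rpre=np.eye(3)):
    """x,y,yaw fit of silhouette against low saturation mask in all pics"""
    f=lambda q:(Rz(q[2])@Rpre,np.array([q[0],q[1],z]))
    W=hullwin(P,parts,*f(x0),pad=pad);M=[graymask(p,w,smax,vmin) for p,w in zip(P,W)]
    def c(q):
        return sum(np.abs(render(p,parts,*f(q),w)-m).sum() for p,w,m in zip(P,W,M))
    best=None
    for dy in(0,.15,-.15):
        x=np.array(x0)+[0,0,dy]
        r=minimize(c,x,method="Nelder-Mead",options=dict(initial_simplex=np.array([x,x+[.008,0,0],x+[0,.008,0],x+[0,0,.12]]),xatol=1e-4,fatol=1e-2,maxiter=200))
        if best is None or r.fun<best.fun: best=r
    area=sum(render(p,parts,*f(best.x),w).sum() for p,w in zip(P,W))
    return best.x,best.fun/area
E
python3 - <<'E'
from h import *
import pickle
P={n:vision.get_image(n) for n in("side","top")}
pickle.dump(P,open("P.pkl","wb"))
for n in P:
    s=cv2.cvtColor(P[n]["image"],cv2.COLOR_BGR2HSV)[...,1:]
    for uv in ([(240,160),(217,209),(312,217)] if n=="top" else [(240,190),(274,241),(290,181),(150,200)]): print(n,uv,s[uv[1],uv[0]])
t=P["top"]
# fence guess: top face ends in ztop
a=unproj(t,(170+230/4.4,140+115/4.4),.038);b=unproj(t,(170+738/4.4,140+153/4.4),.038);print(a,b,np.linalg.norm(a-b))
mid=(a+b)/2; d=a-b; yaw=np.arctan2(d[1],d[0])-np.pi/2;print(mid,yaw)
for vm in(100,120):
  for s in ([t],[P["side"]],[t,P["side"]]):
    print(fit_planar(s,FEN,[mid[0],mid[1],yaw],0,vmin=0 if 0 else vm))
for n,uv in(("b2",(217.4,209.2)),("b4",(311.8,217)),("b3",(360.7,223.9))):
    print(n,unproj(t,uv,.006))
E
```

```text
side (240, 190) [ 13 173]
side (274, 241) [ 35 103]
side (290, 181) [ 29 139]
side (150, 200) [109 184]
top (240, 160) [  9 163]
top (217, 209) [ 12 133]
top (312, 217) [15 85]
[0.61126717 0.1753845  0.038     ] [ 0.59078402 -0.21688022  0.038     ] 0.3927991458466593
[ 0.6010256  -0.02074786  0.038     ] -0.0521702844753793
(array([ 0.60749803, -0.01908186, -0.06057347]), np.float64(0.18808700335216563))
(array([ 0.60501812, -0.03117561, -0.05129394]), np.float64(0.34320075451060056))
(array([ 0.60405282, -0.01872285, -0.05045556]), np.float64(0.2600935379760884))
(array([ 0.6067208 , -0.01942463, -0.05239851]), np.float64(0.23377511369616277))
(array([ 0.60966785, -0.05175203, -0.05127431]), np.float64(0.35954535641811664))
(array([ 0.60587113, -0.01953938, -0.04089917]), np.float64(0.30119680194951715))
b2 [0.46725384 0.18904128 0.006     ]
b4 [ 0.4487234  -0.13357322  0.006     ]
b3 [ 0.42950355 -0.29898531  0.006     ]
```

Run:
```python
from h import *
import pickle
P=pickle.load(open("P.pkl","rb"));t,s=P["top"],P["side"]
TOP=[box(0,.045,-.2,.2,.0375,.038)]
for vm in(120,135,145):
  for q in ([t],[s],[t,s]): print(vm,fit_planar(q,TOP,[.603,-.02,-.05],0,vmin=vm))
for q in ([t],[s],[t,s]):
  for n,(x,y,yaw) in dict(b2=(.44,.183,.35),b4=(.425,-.12,-.5),b3=(.405,-.285,-.5)).items():
    print(n,fit_planar(q,BRK,[x,y,yaw],.018,smax=60))
```

```text
120 (array([ 0.60373541, -0.01920296, -0.06082016]), np.float64(0.08780278502358851))
120 (array([ 0.60123365, -0.01418282, -0.0615641 ]), np.float64(0.06445083198520916))
120 (array([ 0.60216607, -0.01740041, -0.05881298]), np.float64(0.10576008194937106))
135 (array([ 0.60420632, -0.02057744, -0.06083704]), np.float64(0.12399348713859544))
135 (array([ 0.60156489, -0.01612024, -0.06141206]), np.float64(0.08387965248067834))
135 (array([ 0.6027413 , -0.01725704, -0.06033319]), np.float64(0.11899146894182024))
145 (array([ 0.60405826, -0.01889798, -0.06023693]), np.float64(0.19255066651043007))
145 (array([ 0.60192083, -0.01573397, -0.0612046 ]), np.float64(0.11075140254348462))
145 (array([ 0.60295752, -0.01731427, -0.0584456 ]), np.float64(0.1624547753534906))
b2 (array([0.43979346, 0.16711398, 0.48953011]), np.float64(0.13085121829797827))
b4 (array([ 0.42647356, -0.11939393, -0.52468795]), np.float64(0.09935323484324339))
b3 (array([ 0.41239558, -0.28294416, -0.57742544]), np.float64(0.14350916743767836))
b2 (array([0.43796701, 0.17310582, 0.37599505]), np.float64(0.14821072279075753))
b4 (array([ 0.4247767 , -0.12227114, -0.37625052]), np.float64(0.24318330529070858))
b3 (array([ 0.40916516, -0.287535  , -0.36328513]), np.float64(0.2679636565404356))
b2 (array([0.4390566 , 0.1697    , 0.42501174]), np.float64(0.15094860394700624))
b4 (array([ 0.42666438, -0.12129597, -0.47714281]), np.float64(0.16628741535032693))
b3 (array([ 0.40957831, -0.28370886, -0.51547608]), np.float64(0.19425550333910466))
```

```bash
cat >> h.py <<'E'
FX=np.array([.6027,-.0173]);FY=-.0605
def F(x,y,z=0):
    return np.array([*(FX+Rz(FY)[:2,:2]@[x,y]),z])
def boxlines(b,Rm=np.eye(3),t=np.zeros(3)):
    b=b@Rm.T+t;E=[(0,1),(0,2),(0,4),(1,3),(1,5),(2,3),(2,6),(3,7),(4,5),(4,6),(5,7),(6,7)]
    return [b[list(e)] for e in E]
def circ(c,r,z): 
    a=np.linspace(0,2*np.pi,40);return np.c_[c[0]+r*np.cos(a),c[1]+r*np.sin(a),0*a+z]
E
python3 - <<'E'
from h import *
import pickle
P=pickle.load(open("P.pkl","rb"));t,s=P["top"],P["side"]
D=boxlines(FEN[0],Rz(FY),F(0,0))
for q in ((.4391,.1697,.425),(.4267,-.1213,-.477),(.4096,-.2837,-.515)):
    for b in BRK: D+=boxlines(b,Rz(q[2]),np.array([q[0],q[1],.018]))
ax=F(-.04,.28);print("axis",ax)
D+=[circ(ax,.024,.044)]
for a in(240,160):
    pn=F(-.04+.065*np.cos(np.radians(a)),.28+.065*np.sin(np.radians(a)));D+=[circ(pn,.007,.068)]
for a in(0,):
    D+=boxlines(box(-.0225,.0225,-.006,.006,.054,.082),Rz(FY+a),ax)
crop(t,170,140,200,110,4,"ztop1",D)
crop(s,180,140,140,140,4.2,"zside1",D)
crop(t,175,145,50,60,11,"zadjT")
crop(s,190,215,70,60,11,"zadjS")
E
```

```text
axis [0.57970285 0.26460625 0.        ]
```

View pics/ztop1.png

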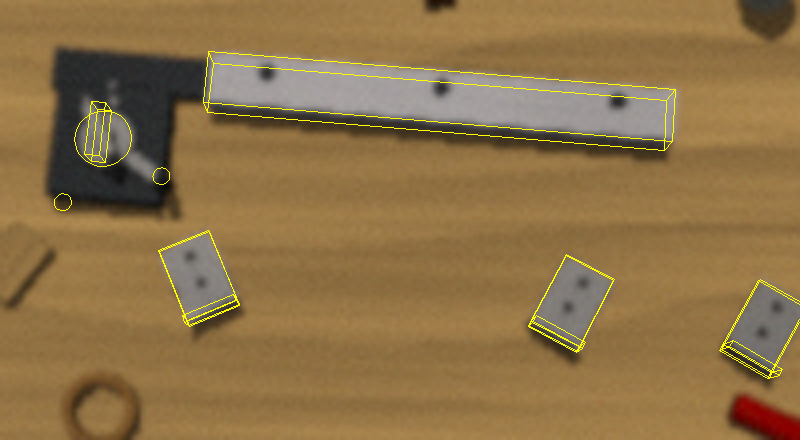

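View pics/zside1.png

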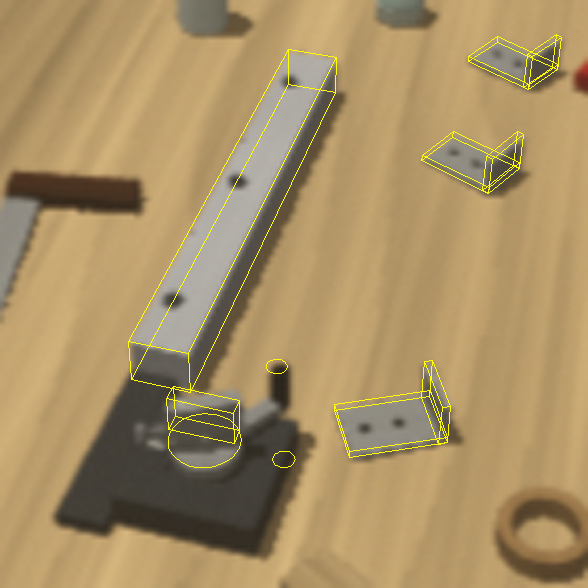

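View pics/zadjT.png

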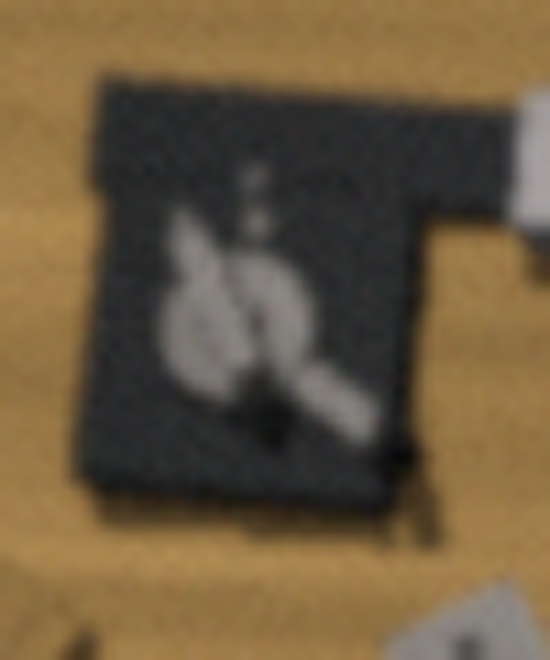

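View pics/zadjS.png

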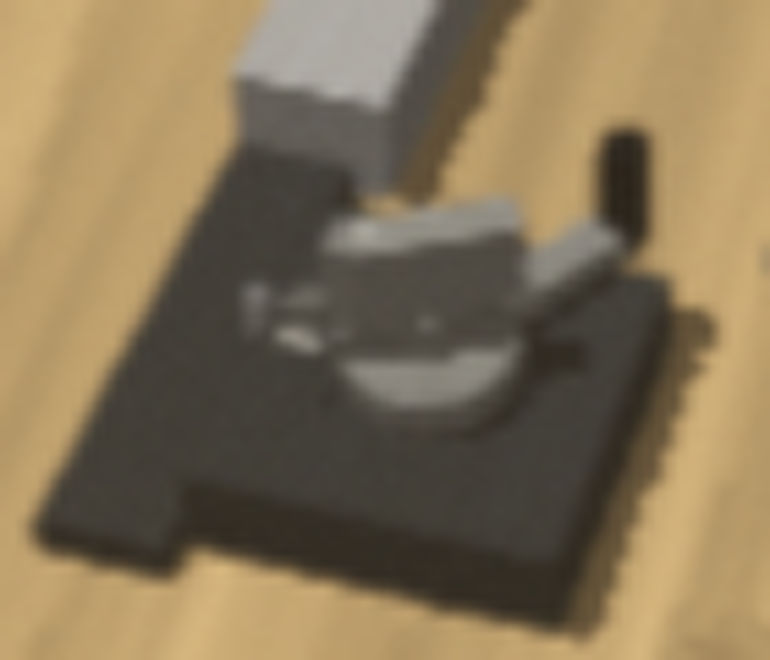

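```bash
cat >> h.py <<'E'
def tool(yaw,tilt,jaw):
    """d = approach dir tilted 'tilt' from down toward heading yaw; jaw: 'y' jaws across heading, 'x' along."""
    Rm=Rz(yaw)
    d=Rm@[np.sin(tilt),0,-np.cos(tilt)]
    z=Rm@[0,1,0] if jaw=='y' else np.cross(Rm@[0,1,0],d)
    return np.c_[np.cross(d,z),d,z]
GD=.0539
def tcp(g,Rm): return np.asarray(g)-Rm[:,1]*GD
def iks(g,Rm):
    """solutions for the two equivalent jaw flips"""
    o=[]
    for f in(1,-1):
        Q=np.c_[f*Rm[:,0],Rm[:,1],f*Rm[:,2]]
        j=kinematics.solve_ik(tcp(g,Q),quat(Q))
        o.append((f,None if j is None else np.round(j,2).tolist()))
    return o
E
python3 - <<'E'
from h import *
q=telemetry.current_eef_rot();print(R.from_quat([q[1],q[2],q[3],q[0]]).as_matrix().round(2))
for n,(x,y,yaw) in dict(b2=(.4391,.1697,.425),b4=(.4267,-.1213,-.477),b3=(.4096,-.2837,-.515)).items():
  for ti in(35,45,55): print(n,ti,iks(np.array([x,y,.026]),tool(yaw,np.radians(ti),'y')))
for yf in(-.15,-.05,.05,.15):
  for ti in(-55,-45,-35): print(yf,ti,iks(F(.012,yf,.07),tool(FY,np.radians(ti),'y')))
ax=F(-.04,.28,.07)
for a in(.5,0): print('screw',iks(ax,tool(FY+a,0,'y')))
for a in(240,200,160):
    an=np.radians(a); print('pin',iks(F(-.04+.065*np.cos(an),.28+.065*np.sin(an),.065),tool(FY+an,0,'y')))
E
```

```text
[[ 0.94 -0.    0.35]
 [-0.35  0.    0.94]
 [-0.   -1.    0.  ]]
b2 35 [(1, None), (-1, [0.06, -0.14, 2.53, 0.87, 0.27, 0.41])]
b2 45 [(1, None), (-1, None)]
b2 55 [(1, None), (-1, None)]
b4 35 [(1, None), (-1, None)]
b4 45 [(1, None), (-1, None)]
b4 55 [(1, None), (-1, None)]
b3 35 [(1, None), (-1, [-0.91, -0.06, 2.46, 0.92, 0.28, 0.34])]
b3 45 [(1, [-0.97, -0.04, 2.55, 1.88, 0.33, 2.49]), (-1, [-0.97, -0.04, 2.55, 1.88, 0.33, -0.65])]
b3 55 [(1, None), (-1, None)]
-0.15 -55 [(1, [-0.3, 1.16, 0.74, -0.24, 2.18, -1.85]), (-1, [-0.3, 1.16, 0.74, -0.24, 2.18, 1.3])]
-0.15 -45 [(1, [-0.31, 1.01, 0.92, -0.19, 1.98, -1.82]), (-1, [-0.31, 1.01, 0.92, -0.19, 1.98, 1.32])]
-0.15 -35 [(1, [-0.32, 0.86, 1.09, -0.15, 1.79, -1.82]), (-1, [-0.32, 0.86, 1.09, -0.15, 1.79, 1.32])]
-0.05 -55 [(1, [-0.19, 1.13, 0.79, -0.12, 2.18, -1.71]), (-1, [-0.19, 1.13, 0.79, -0.12, 2.18, 1.43])]
-0.05 -45 [(1, [-0.19, 0.98, 0.96, -0.1, 1.98, -1.7]), (-1, [-0.19, 0.98, 0.96, -0.1, 1.98, 1.44])]
-0.05 -35 [(1, [-0.2, 0.84, 1.12, -0.08, 1.78, -1.7]), (-1, [-0.2, 0.84, 1.12, -0.08, 1.78, 1.44])]
0.05 -55 [(1, [-0.07,
[... 336 characters left out ...]
, (-1, [0.04, 1.18, 0.7, 0.11, 2.21, 1.69])]
0.15 -45 [(1, [0.05, 1.03, 0.89, 0.08, 2.01, -1.46]), (-1, [0.05, 1.03, 0.89, 0.08, 2.01, 1.68])]
0.15 -35 [(1, [0.05, 0.88, 1.06, 0.07, 1.81, -1.46]), (-1, [0.05, 0.88, 1.06, 0.07, 1.81, 1.68])]
screw [(1, [0.3, 0.43, 1.62, -0.0, 1.09, -1.71]), (-1, [0.3, 0.43, 1.62, -0.0, 1.09, 1.44])]
screw [(1, [0.3, 0.43, 1.62, -0.0, 1.09, -1.21]), (-1, [0.3, 0.43, 1.62, -0.0, 1.09, 1.94])]
pin [(1, [0.23, 0.32, 1.77, -0.0, 1.04, 0.82]), (-1, [0.23, 0.32, 1.77, -0.0, 1.04, -2.32])]
pin [(1, [0.31, 0.3, 1.8, -0.0, 1.04, 1.59]), (-1, [0.31, 0.3, 1.8, -0.0, 1.04, -1.55])]
pin [(1, [0.38, 0.35, 1.74, -0.0, 1.05, 2.36]), (-1, [0.38, 0.35, 1.74, 0.0, 1.05, -0.78])]
```

Run:
```python
from h import *
for n,(x,y,yaw) in dict(b2=(.4391,.1697,.425),b4=(.4267,-.1213,-.477),b3=(.4096,-.2837,-.515)).items():
  for ti in(15,20,25,30): print(n,ti,iks(np.array([x,y,.026]),tool(yaw,np.radians(ti),'y')))
for yf in(-.1,0,.1):
  for ti in(-75,-70,-65):
    for up in (0,.05): print(yf,ti,iks(F(.006,yf,.07+up),tool(FY,np.radians(ti),'y')))
import pickle
P=pickle.load(open("P.pkl","rb"));print(unproj(P["top"],(548/1.5,205/1.5),.03), unproj(P["top"],(572/1.5,280/1.5),.055))
```

```text
b2 15 [(1, [0.15, -0.01, 2.28, 0.12, 0.62, -1.93]), (-1, [0.15, -0.01, 2.28, 0.12, 0.62, 1.21])]
b2 20 [(1, [0.13, -0.06, 2.35, 0.2, 0.53, -2.02]), (-1, [0.13, -0.06, 2.35, 0.2, 0.53, 1.13])]
b2 25 [(1, [0.11, -0.1, 2.41, 0.32, 0.43, -2.15]), (-1, [0.11, -0.1, 2.41, 0.32, 0.43, 0.99])]
b2 30 [(1, [0.09, -0.12, 2.47, 0.52, 0.34, -2.36]), (-1, [0.09, -0.12, 2.47, 0.52, 0.34, 0.78])]
b4 15 [(1, [-0.45, -0.08, 2.34, -0.01, 0.61, -1.53]), (-1, [-0.45, -0.08, 2.34, -0.01, 0.61, 1.61])]
b4 20 [(1, [-0.45, -0.12, 2.41, -0.02, 0.51, -1.53]), (-1, [-0.45, -0.12, 2.41, -0.02, 0.51, 1.62])]
b4 25 [(1, [-0.45, -0.17, 2.47, -0.03, 0.4, -1.51]), (-1, [-0.45, -0.17, 2.47, -0.03, 0.4, 1.63])]
b4 30 [(1, [-0.44, -0.2, 2.53, -0.06, 0.29, -1.48]), (-1, [-0.44, -0.2, 2.53, -0.06, 0.29, 1.66])]
b3 15 [(1, [-0.81, 0.06, 2.21, 0.13, 0.63, -1.96]), (-1, [-0.81, 0.06, 2.21, 0.13, 0.63, 1.18])]
b3 20 [(1, [-0.83, 0.01, 2.28, 0.21, 0.53, -2.06]), (-1, [-0.83, 0.01, 2.28, 0.21, 0.53, 1.09])]
b3 25 [(1, [-0.86, -0.02, 2.34, 0.34, 0.43, -2.2]), (-1, [-0.86, -0.02, 2.34, 0.34, 0.43, 0.95])]
b3 30 [(1, [-0.88, -0.05
[... 1227 characters left out ...]
3, 1.19, 0.67, -0.09, 2.41, 1.48])]
0.1 -75 [(1, [-0.02, 1.45, 0.42, 0.08, 2.58, -1.49]), (-1, [-0.02, 1.45, 0.42, 0.08, 2.58, 1.65])]
0.1 -75 [(1, [-0.02, 1.36, 0.47, 0.08, 2.61, -1.49]), (-1, [-0.02, 1.36, 0.47, 0.08, 2.61, 1.66])]
0.1 -70 [(1, [-0.02, 1.37, 0.51, 0.07, 2.48, -1.5]), (-1, [-0.02, 1.37, 0.51, 0.07, 2.48, 1.64])]
0.1 -70 [(1, [-0.02, 1.29, 0.55, 0.07, 2.52, -1.5]), (-1, [-0.02, 1.29, 0.55, 0.07, 2.52, 1.64])]
0.1 -65 [(1, [-0.02, 1.29, 0.6, 0.06, 2.38, -1.51]), (-1, [-0.02, 1.29, 0.6, 0.06, 2.38, 1.63])]
0.1 -65 [(1, [-0.02, 1.22, 0.63, 0.06, 2.43, -1.5]), (-1, [-0.02, 1.22, 0.63, 0.06, 2.43, 1.64])]
[ 0.7304162  -0.31571495  0.03      ] [ 0.55004755 -0.35721247  0.055     ]
```

```bash
cat >> h.py <<'E'
def go(g,Rm,f=1,mv="line",**k):
    Q=np.c_[f*Rm[:,0],Rm[:,1],f*Rm[:,2]]
    if mv=="line": return arm.line_to(tcp(g,Q),quat(Q),**k)
    return arm.move_pose(tcp(g,Q),quat(Q))
def st(m=""):
    print(m,"t%.1f"%telemetry.current_time(),"F",np.round(telemetry.current_wrist_force(),1),"M",np.round(telemetry.current_moment(),2),"w%.4f"%telemetry.current_grip_width(),"p",np.round(telemetry.current_position(),4))
E
python3 - <<'E'
from h import *
ax=F(-.04,.28,.07)+[0,-.001,0]
a0=np.radians(27)
Q=tool(a0,0,'y')
jaws.grip(.045,30)
go(ax+[0,0,.12],Q,1,"j");st()
print(go(ax+[0,0,.02],Q,1,feed=.1,max_force=15));st()
import cv2
for n in("side","top"):
    p=vision.get_image(n);(crop(p,170,140,100,100,5,"a1t") if n=="top" else crop(p,180,190,110,100,5,"a1s"))
E
```

```text
t3.9 F [ 0.7 -1.  -0.3] M [ 0.01 -0.05  0.04] w0.0448 p [0.5794 0.2643 0.2441]
False
 t5.0 F [ 0.5 -0.3  0.1] M [-0.08 -0.03 -0.01] w0.0445 p [0.5803 0.2638 0.1449]
```

View pics/a1s.png

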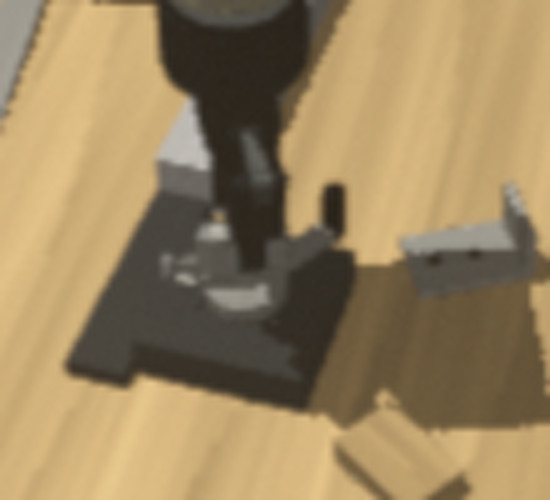

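View pics/a1t.png

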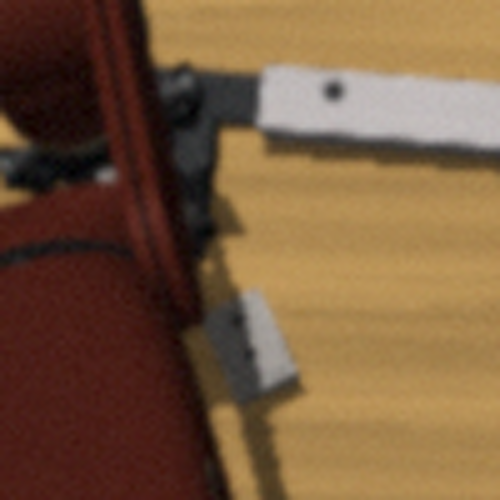

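Run:
```python
from h import *
ax=F(-.04,.28,.07)+[0,-.001,0]
a0=np.radians(27)
print(go(ax,tool(a0,0,'y'),1,feed=.06,max_force=12));st()
jaws.grip(.0,30);st("grip")
arm.dwell(.3);st()
q=telemetry.current_eef_rot();print(R.from_quat([q[1],q[2],q[3],q[0]]).as_matrix().round(3).tolist())
```

```text
False
 t5.6 F [0.2 0.2 0.7] M [-0.01  0.03  0.03] w0.0451 p [0.5792 0.2635 0.123 ]
grip t6.0 F [-2.3  5.2  1. ] M [0.81 0.44 0.04] w0.0153 p [0.5794 0.2648 0.1244]
 t6.3 F [-2.   4.8  1.3] M [ 0.8   0.44 -0.01] w0.0157 p [0.5794 0.2648 0.1245]
[[0.891, -0.0, -0.454], [0.454, 0.002, 0.891], [0.001, -1.0, 0.002]]
```

Run:
```python
from h import *
ax=F(-.04,.28,.07)+[0,-.001,0]
jaws.grip(0,60);arm.dwell(.3);st("60N")
for a in (30,33,36,33,30,27,24,20,16):
    go(ax,tool(np.radians(a),0,'y'),1,feed=.05);arm.dwell(.15);st(a)
```

```text
60N t6.8 F [-4.   4.2  2.9] M [0.77 0.46 0.04] w0.0131 p [0.5794 0.2648 0.1246]
30 t7.2 F [-2.9  4.5  1.2] M [ 0.82  0.52 -0.01] w0.0136 p [0.5793 0.2649 0.1246]
33 t7.6 F [-3.6  5.   3. ] M [0.76 0.51 0.04] w0.0136 p [0.5794 0.2649 0.1246]
36 t8.0 F [-3.1  4.4  2. ] M [0.83 0.52 0.03] w0.0130 p [0.5793 0.2649 0.1246]
33 t8.4 F [-3.1  4.6  2.7] M [ 0.74  0.53 -0.02] w0.0132 p [0.5794 0.2649 0.1246]
30 t8.8 F [-2.4  3.8  2.8] M [ 0.74  0.51 -0.04] w0.0134 p [0.5793 0.2648 0.1246]
27 t9.2 F [-3.9  3.8  1.9] M [ 0.82  0.48 -0.03] w0.0131 p [0.5794 0.2648 0.1246]
24 t9.6 F [-2.9  4.3  1.8] M [ 0.75  0.55 -0.01] w0.0131 p [0.5794 0.2648 0.1246]
20 t10.0 F [-3.   4.4  2.9] M [0.75 0.54 0.01] w0.0132 p [0.5794 0.2648 0.1246]
16 t10.4 F [-3.1  3.4  3.1] M [ 0.75  0.49 -0.03] w0.0127 p [0.5794 0.2648 0.1246]
```

Run:
```python
from h import *
print(np.round(telemetry.current_joint_positions(),3))
q=telemetry.current_eef_rot();print(R.from_quat([q[1],q[2],q[3],q[0]]).as_matrix().round(3).tolist())
p=vision.get_image("side");crop(p,180,190,110,100,5,"a2s")
```

```text
[ 0.304  0.427  1.624  0.002  1.09  -1.547]
[[0.961, -0.0, -0.276], [0.276, 0.002, 0.961], [0.0, -1.0, 0.002]]
```

View pics/a2s.png

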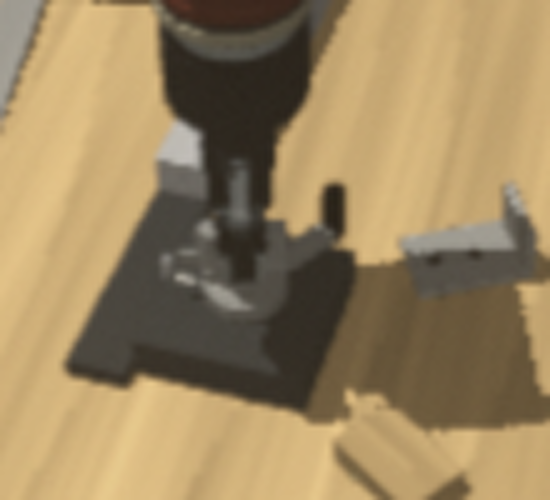

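Run:
```python
from h import *
ax=F(-.04,.28,.07)+[0,-.001,0]
for a in (12,8,4,0,np.degrees(FY)):
    go(ax,tool(np.radians(a),0,'y'),1,feed=.05);arm.dwell(.15)
st(a)
q=telemetry.current_eef_rot();m=R.from_quat([q[1],q[2],q[3],q[0]]).as_matrix();print(np.degrees(np.arctan2(m[1,0],m[0,0])))
jaws.grip(.045,40);st()
go(ax+[0,0,.13],tool(FY,0,'y'),1,feed=.15)
arm.move_pose([.40,.0,.35],quat(tool(0,0,'y')))
P={n:vision.get_image(n) for n in("side","top")}
import pickle;pickle.dump(P,open("P.pkl","wb"))
D=boxlines(box(-.0225,.0225,-.006,.006,.054,.082),Rz(FY),F(-.04,.28))
crop(P["top"],175,145,50,60,11,"a3t");crop(P["side"],190,215,70,60,11,"a3s");crop(P["side"],190,215,70,60,11,"a3sd",D)
```

```text
-3.4663946605414804 t12.4 F [-3.9  4.1  2.7] M [0.76 0.59 0.02] w0.0131 p [0.5794 0.2647 0.1246]
-3.433786268755653
 t12.8 F [-0.1  0.2 -0.2] M [-0.03  0.04  0.  ] w0.0454 p [0.5799 0.2633 0.124 ]
```

View pics/a3t.png

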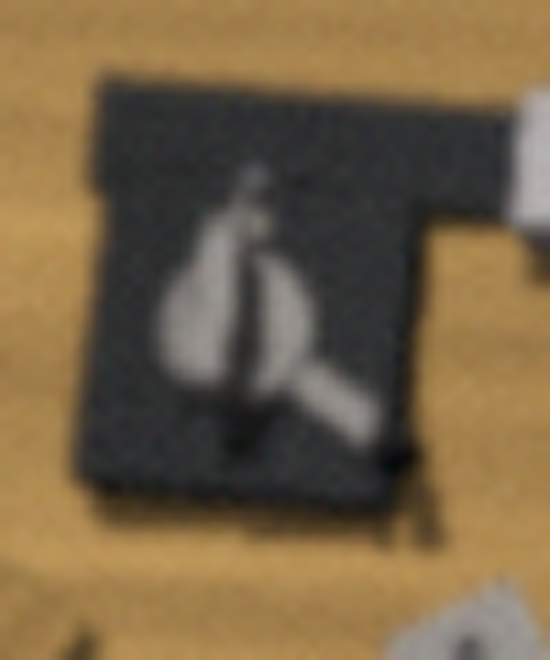

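View pics/a3s.png

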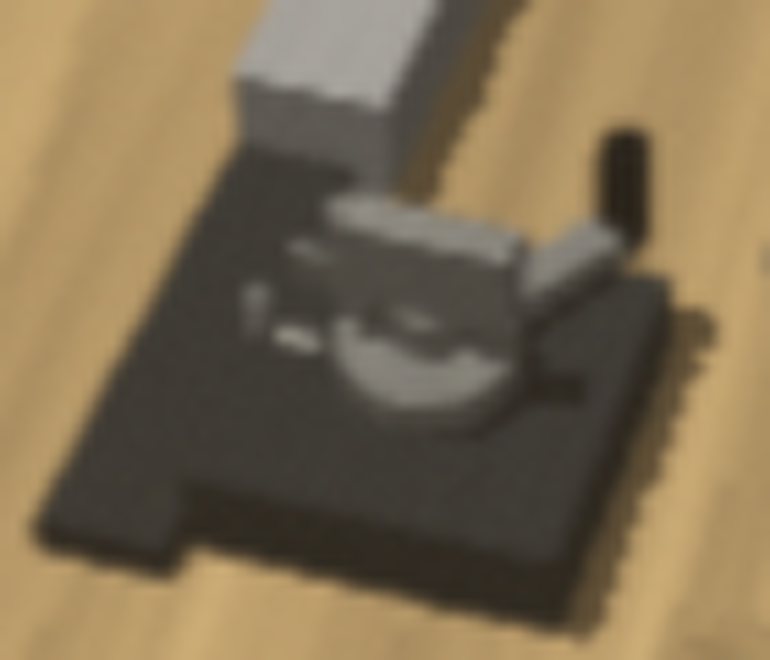

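View pics/a3sd.png

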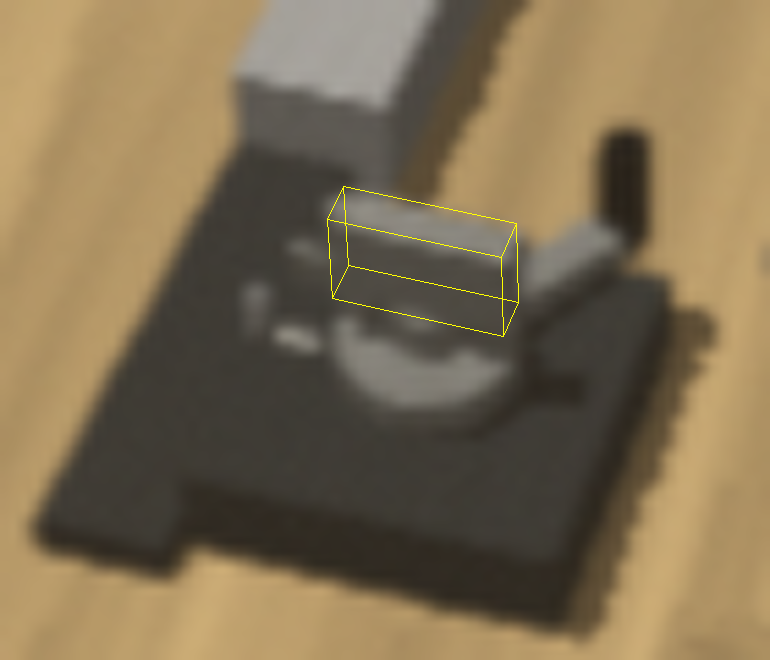

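```bash
cat > barfit.py <<'E'
from h import *
def barfit(p,n=""):
    ax=F(-.04,.28)
    T=box(-.0225,.0225,-.006,.006,.0819,.082)
    g=cv2.cvtColor(p["image"],cv2.COLOR_BGR2GRAY).astype(float)
    q=proj(p,T@Rz(FY).T+ax);a=np.floor(q.min(0)-2).astype(int);b=np.ceil(q.max(0)+3).astype(int)
    win=(a[0],a[1],*(b-a));u,v,w,h=win;I=g[v:v+h,u:u+w]
    def c(x,full=False):
        m=render(p,[T],Rz(x[2]),np.array([x[0],x[1],0]),win)
        m=cv2.GaussianBlur(m,(0,0),.6)
        # only compare inside + 1.5px ring
        ring=cv2.dilate((m>.05).astype(np.uint8),np.ones((3,3)))>0
        A=np.c_[m[ring],np.ones(ring.sum())];s,*_=np.linalg.lstsq(A,I[ring],rcond=None)
        r=I[ring]-A@s
        return 1-(r**2).sum()/((I[ring]-I[ring].mean())**2).sum()
    best=max((( -minimize(lambda x:-c(x),[ax[0]+dx,ax[1]+dy,FY+da],method="Nelder-Mead",options=dict(initial_simplex=np.array([[ax[0]+dx,ax[1]+dy,FY+da]]*4)+np.vstack([np.zeros(3),np.diag([.003,.003,.06])]))).fun,
        tuple(minimize(lambda x:-c(x),[ax[0]+dx,ax[1]+dy,FY+da],method="Nelder-Mead",options=dict(initial_simplex=np.array([[ax[0]+dx,ax[1]+dy,FY+da]]*4)+np.vstack([np.zeros(3),np.diag([.003,.003,.06])]))).x)) for dx in(-.002,.002) for dy in(-.002,.002) for da in(-.08,0,.08)),key=lambda k:k[0])
    x=best[1];print(n,"R2",best[0].round(3),"off mm",(np.array(x[:2])-ax[:2]).round(4)*1000,"setting",round(x[2]-FY,3))
    return x
E
python3 - <<'E'
from barfit import *
import pickle
P=pickle.load(open("P.pkl","rb"));x=barfit(P["side"],"side")
D=[np.vstack([boxlines(b,Rz(x[2]),np.array([x[0],x[1],0]))[i] for i in range(12)]) for b in[box(-.0225,.0225,-.006,.006,.0819,.082)]]
ax=F(-.04,.28)
D+=boxlines(box(.044,.049,-.001,.001,.03,.044),Rz(FY),ax)
crop(P["side"],190,215,70,60,11,"a4s",D)
for i in range(3):
    p=vision.get_image("side");barfit(p)
E
```

```text
side R2 0.388 off mm [0.5 1.2] setting -0.048
 R2 0.387 off mm [0.6 1. ] setting -0.059
 R2 0.394 off mm [0.6 1.1] setting -0.057
 R2 0.393 off mm [0.5 1.1] setting -0.058
```

View pics/a4s.png

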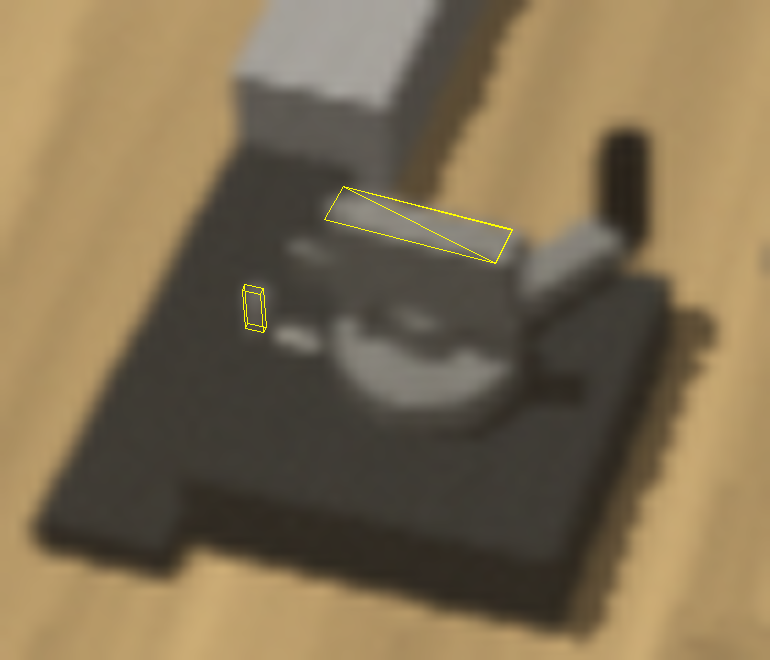

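Run:
```python
from h import *
import pickle
P=pickle.load(open("P.pkl","rb"));ax=F(-.04,.28)
for k,a in enumerate((-.08,0,.08)):
  ims=[]
  D=boxlines(box(-.0225,.0225,-.006,.006,.054,.082),Rz(FY+a),ax)+boxlines(box(.0225,.04,-.0015,.0015,.054,.060),Rz(FY+a),ax)+boxlines(box(.044,.049,-.0015,.0015,.03,.044),Rz(FY),ax)+[circ(ax,.024,.044)]
  crop(P["top"],185,150,30,35,13,"x1",D);crop(P["side"],205,225,42,35,13,"x2",D)
  a_,b_=cv2.imread("pics/x1.png"),cv2.imread("pics/x2.png");ims=np.hstack([a_,b_])
  cv2.imwrite(f"pics/ov{k}.png",ims[:,:800] if 0 else cv2.resize(ims,None,fx=.82,fy=.82))
cv2.imwrite("pics/ov.png",cv2.resize(np.vstack([cv2.imread(f"pics/ov{k}.png") for k in range(3)]),None,fx=.53,fy=.53))
```

```text
(no output)
```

View pics/ov0.png

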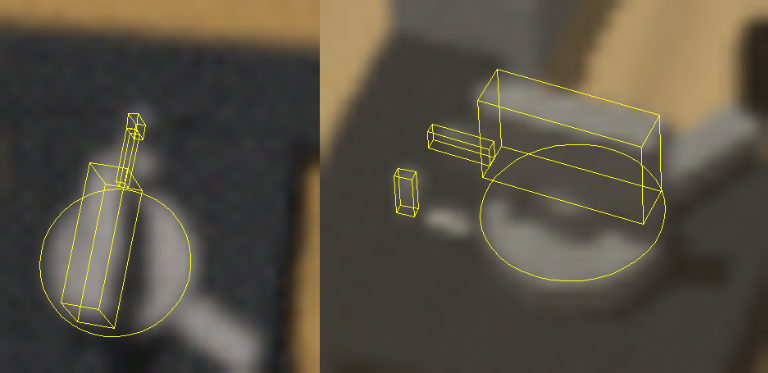

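View pics/ov1.png

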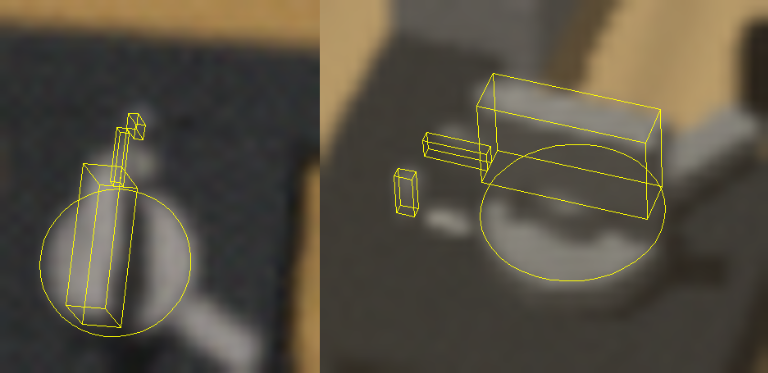

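View pics/ov2.png

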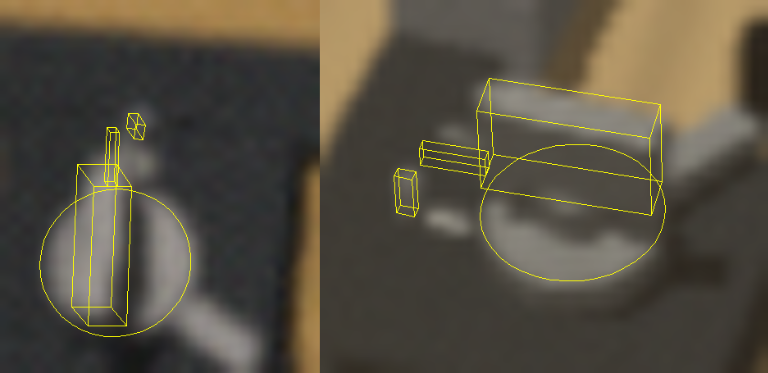

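```bash
cat > slope.py <<'E'
from h import *
def slope(n=6,ax=None,verbose=True):
    ax=F(-.04,.28) if ax is None else ax
    ps=[vision.get_image("side") for _ in range(n)];p=ps[0]
    g=np.mean([cv2.cvtColor(q["image"],cv2.COLOR_BGR2GRAY).astype(float) for q in ps],0)
    near=lambda a:proj(p,np.array([[.0225,.006,.082],[-.0225,.006,.082]])@Rz(FY+a).T+ax)
    q=near(0);lo,hi=sorted(q[:,0]);cols=np.arange(int(np.ceil(lo+2)),int(hi-2)+1)
    rows=[]
    for c in cols:
        r0=np.interp(c,*(zip(*sorted(map(tuple,q)))))
        rr=np.arange(int(r0)-3,int(r0)+5);G=g[rr[0]:rr[-1]+2,c];d=-(np.diff(G));d[d<0]=0
        k=np.argmax(d);w=d[max(0,k-1):k+2];x=np.arange(max(0,k-1),max(0,k-1)+len(w))
        rows.append(rr[0]+.5+(w*x).sum()/w.sum())
    if verbose: print(np.round(rows,2))
    rows=np.array(rows);m=np.polyfit(cols,rows,1);res=rows-np.polyval(m,cols);ok=abs(res)<.5
    m=np.polyfit(cols[ok],rows[ok],1)
    A=np.linspace(-.3,.3,61);sl=[np.subtract(*near(a))[1]/np.subtract(*near(a))[0] for a in A]
    o=np.argsort(sl);est=np.interp(m[0],np.array(sl)[o],A[o]);sd=np.std((rows-np.polyval(m,cols))[ok])/np.sqrt(((cols[ok]-cols[ok].mean())**2).sum())
    print("slope",m,"setting",est,"sd~",sd, "n",ok.sum());return est
E
python3 -c "
from slope import *
slope()"
```

```text
[235.31 235.53 235.85 236.31 236.5  236.58 236.74 237.25 237.4  237.47
 237.59 237.81]
slope [  0.22803707 184.81529473] setting -0.01291076949933782 sd~ 0.010788635563909401 n 12
```

Run:
```python
from h import *
import pickle
P=pickle.load(open("P.pkl","rb"))
def pin(a,z): return F(-.04+.065*np.cos(a),.28+.065*np.sin(a),z)
for a in(235,238,240,242): 
    print(a,proj(P["side"],pin(np.radians(a),.068)),proj(P["side"],pin(np.radians(a),.04)),proj(P["top"],pin(np.radians(a),.068)))
an=np.radians(239.5)
f=-1  # j6 -2.32 -> -.78 
Q=tool(FY+an,0,'y')
jaws.grip(.05,40)
go(pin(an,.20),Q,f,"j");st()
print(go(pin(an,.09),Q,f,feed=.12,max_force=12));st()
print(go(pin(an,.065),Q,f,feed=.05,max_force=10));st()
```

```text
235 [[246.70733538 227.82266836]] [[246.69363238 234.85923142]] [[208.79115774 184.90311583]]
238 [[245.93505419 227.17036145]] [[245.9337491  234.20408148]] [[209.45181472 184.10913708]]
240 [[245.39530669 226.75304883]] [[245.40263954 233.78494474]] [[209.86855274 183.56234206]]
242 [[244.8364158  226.35025726]] [[244.85267233 233.3803901 ]] [[210.2657418  183.00236733]]
 t17.0 F [-0.8  0.4  0.6] M [ 0.03 -0.03  0.01] w0.0498 p [0.5435 0.21   0.2545]
False
 t18.0 F [ 0.2 -0.2  0.6] M [ 0.02  0.03 -0.02] w0.0502 p [0.5441 0.2108 0.1449]
False
 t18.7 F [-0.8  0.2 -1.2] M [-0.02  0.02 -0.  ] w0.0500 p [0.5433 0.2107 0.1186]
```

Run:
```python
from h import *
def pin(a,z): return F(-.04+.065*np.cos(a),.28+.065*np.sin(a),z)
jaws.grip(0,40);arm.dwell(.2);st("grip")
for a in (236,230,222,214,206,198,190,182,174,168,164,162,160,159,158):
    an=np.radians(a)
    try: go(pin(an,.065),tool(FY+an,0,'y'),-1,feed=.05)
    except Exception as e: print(a,e);break
    arm.dwell(.1);st(a)
    if np.linalg.norm(telemetry.current_wrist_force())>40: break
```

```text
grip t19.3 F [-3.6  0.7  6. ] M [ 0.1   0.62 -0.02] w0.0124 p [0.5433 0.2109 0.1193]
236 t19.6 F [-3.3 -1.3  5.3] M [-0.02  0.4   0.  ] w0.0125 p [0.5403 0.213  0.1193]
230 t20.0 F [-3.5 -1.   6.3] M [-0.13  0.55  0.02] w0.0123 p [0.535  0.2174 0.1193]
222 t20.5 F [-3.5 -0.4  6.2] M [-0.13  0.57  0.04] w0.0124 p [0.5288 0.2241 0.1193]
214 t20.9 F [-5.1 -0.6  6.4] M [-0.12  0.7  -0.04] w0.0126 p [0.5235 0.2316 0.1193]
206 t21.3 F [-4.9 -0.4  6.9] M [-0.11  0.78  0.06] w0.0123 p [0.5194 0.2398 0.1193]
198 t21.8 F [-5.1  0.2  7.8] M [-0.04  0.76 -0.05] w0.0126 p [0.5164 0.2485 0.1193]
190 t22.2 F [-5.1  0.7  6.7] M [ 0.02  0.82 -0.05] w0.0123 p [0.5147 0.2575 0.1193]
182 t22.6 F [-5.2  0.3  6.3] M [ 0.07  0.76 -0.07] w0.0120 p [0.5143 0.2667 0.1193]
174 t23.1 F [-4.5  0.9  6. ] M [ 0.21  0.8  -0.09] w0.0126 p [0.5152 0.2758 0.1193]
168 t23.4 F [-4.4  0.8  6.3] M [ 0.2   0.75 -0.06] w0.0122 p [0.5168 0.2825 0.1193]
164 t23.8 F [-4.9  1.5  6.4] M [ 0.21  0.75 -0.07] w0.0125 p [0.5181 0.2868 0.1193]
162 t24.1 F [-4.6  0.4  6. ] M [ 0.16  0.78 -0.11] w0.0125 p [0.5189 0.2888 0.1193]
160 t24.5 F [-5.5  0.6  5.5] M [ 0.16  0.76 -0.16] w0.0123 p [0.5198 0.2909 0.1193]
159 t24.8 F [-6.6 -4.1  8.5] M [-0.37  0.99 -0.03] w0.0125 p [0.5199 0.2912 0.1192]
158 t25.2 F [-7.5 -6.2 12. ] M [-1.    1.35  0.09] w0.0122 p [0.52   0.2915 0.1192]
```

Run:
```python
from h import *
def pin(a,z): return F(-.04+.065*np.cos(a),.28+.065*np.sin(a),z)
for a in(157,156,155):
    an=np.radians(a);go(pin(an,.065),tool(FY+an,0,'y'),-1,feed=.05);arm.dwell(.1);st(a)
jaws.grip(.05,40);st()
an=np.radians(159);g=telemetry.current_position()-[0,0,GD]
go(g+[0,0,.12],tool(FY+np.radians(155),0,'y'),-1,feed=.12)
arm.move_pose([.40,.0,.35],quat(tool(0,0,'y')))
from slope import *
slope(4,verbose=False)
P={n:vision.get_image(n) for n in("side","top")}
import pickle;pickle.dump(P,open("P.pkl","wb"))
D=[circ(pin(np.radians(160),.068),.007,.068)]
crop(P["top"],175,145,50,60,8,"x1",D);crop(P["side"],190,215,50,60,8,"x2",D)
cv2.imwrite("pics/nut.png",np.hstack([cv2.imread("pics/x1.png"),cv2.imread("pics/x2.png")]))
t,s=P["top"],P["side"]
for q in ([t],[s],[t,s]):
  for n,(x,y,yaw) in dict(b2=(.4391,.1697,.425),b4=(.4267,-.1213,-.477),b3=(.4096,-.2837,-.515)).items():
    print(n,fit_planar(q,BRK,[x,y,yaw],.018,smax=60))
cv2.imwrite("pics/top5.png",cv2.resize(t["image"],None,fx=1.5,fy=1.5))
```

```text
157 t25.5 F [-10.3  -9.9  13.8] M [-1.58  1.57  0.2 ] w0.0123 p [0.5201 0.2917 0.1191]
156 t25.9 F [-10.2 -13.7  16. ] M [-2.29  1.67 -0.02] w0.0124 p [0.5205 0.2917 0.119 ]
155 t26.2 F [-12.4 -17.   18. ] M [-2.79  1.98  0.11] w0.0124 p [0.5206 0.292  0.119 ]
 t26.7 F [-0.5 -0.7  0.2] M [ 0.01  0.   -0.02] w0.0500 p [0.5226 0.2958 0.1187]
slope [  0.22686167 185.08926984] setting -0.011468378700228966 sd~ 0.010516570011025886 n 12
b2 (array([0.44049646, 0.1683987 , 0.4641735 ]), np.float64(0.09137426900584796))
b4 (array([ 0.49247778, -0.21789259, -0.55366667]), np.float64(inf))
b3 (array([ 0.41032365, -0.28390223, -0.51204701]), np.float64(0.13723363428214602))
b2 (array([0.43797257, 0.17308278, 0.37634367]), np.float64(0.15054681884982998))
b4 (array([ 0.42369046, -0.12396642, -0.35094061]), np.float64(0.247009681595587))
b3 (array([ 0.40640226, -0.28772004, -0.33172247]), np.float64(0.2623951424675895))
b2 (array([0.4396332 , 0.16908239, 0.45097171]), np.float64(0.13375785253637673))
b4 (array([ 0.42651953, -0.11990505, -0.53253542]), np.float64(0.6447420217326909))
b3 (array([ 0.41013188, -0.2836537 , -0.54154381]), np.float64(0.18612763320941758))h.py:54: RuntimeWarning: divide by zero encountered in scalar divide
  return best.x,best.fun/area
```

View pics/nut.png

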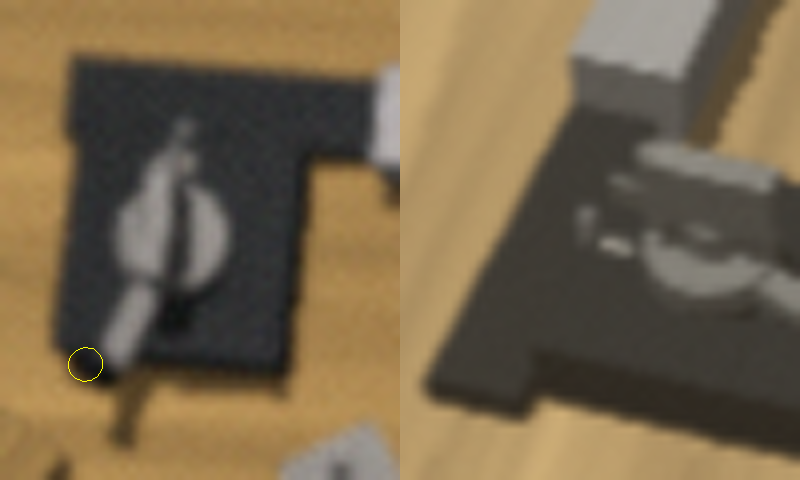

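View pics/top5.png

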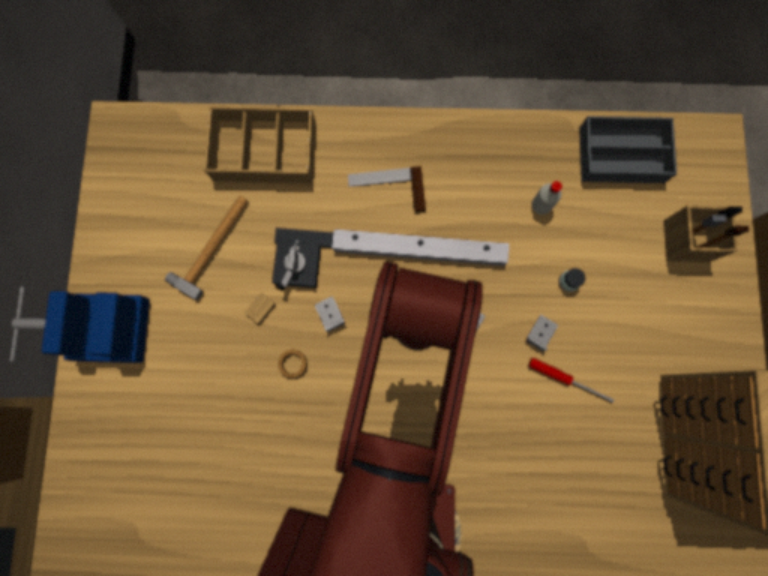

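```bash
cat > brk.py <<'E'
from h import *
f=-1
D2=np.radians
TI=D2(22)
OX,OZ=.004,.008
def pick(x,y,yaw,effort=60,ti=TI):
    Q=tool(yaw,ti,'y');g=np.array([x,y,.018])+Rz(yaw)@[OX,0,OZ]
    jaws.grip(.07,effort)
    go(g+[0,0,.10],Q,f,"j")
    up=-Q[:,1]
    hit=go(g+[0,0,.03],Q,f,feed=.12,max_force=15)
    hit=hit or go(g,Q,f,feed=.05,max_force=10);st("down %s"%hit)
    if hit: return None
    jaws.grip(.02,effort);arm.dwell(.1);st("gripped")
    return Q,g
def carry(Q,g,yf,ti=TI):
    go(g+[0,0,.06],Q,f,feed=.1);st("lift")
    te=ti-np.pi/2
    for s,xo,zo in((.33,-.10,.09),(.67,-.05,.07),(1,-.012,.045)):
        t=ti+(te-ti)*s
        go(F(.012+OZ+xo,yf,.067-OX+zo),tool(FY,t,'y'),f,"line",feed=.1)
    st("over")
def place(yf,ti=TI):
    Q=tool(FY,ti-np.pi/2,'y')
    go(F(.012+OZ-.012,yf,.067-OX+.008),Q,f,feed=.08)
    h=go(F(.012+OZ-.012,yf,.067-OX-.004),Q,f,feed=.02,max_force=5);st("bench %s"%h)
    p=telemetry.current_position();g=p+Q[:,1]*GD
    h=go(g+(F(.02,0)-F(0,0)),Q,f,feed=.02,max_force=5);st("fence %s"%h)
def release(yf,ti=TI):
    jaws.grip(.058,60);arm.dwell(.2);st("open")
    Q=tool(FY,ti-np.pi/2,'y');p=telemetry.current_position();g=p+Q[:,1]*GD
    go(g+[.0,0,.09],Q,f,feed=.1)
def away():
    arm.move_pose([.36,.0,.36],quat(tool(0,0,'y')@np.diag([f,1,f])))
def look(n,tu=185,tv=140,w=190,h=110,extra=None):
    P={k:vision.get_image(k) for k in("side","top")}
    crop(P["top"],tu,tv,w,h,4,n+"t",extra);crop(P["side"],180,130,140,150,4,n+"s",extra);return P
E
python3 - <<'E'
from brk import *
r=pick(.4392,.169,.43)
if r:
    Q,g=r;look("b2a")
    carry(Q,g,.12);look("b2b")
E
```

```text
down False t33.7 F [-0.1 -0.6  0.4] M [-0.09  0.15  0.06] w0.0703 p [0.4245 0.1623 0.0758]
gripped t34.2 F [-5.1 -2.4  8.9] M [-0.17  0.59  0.06] w0.0447 p [0.4247 0.1624 0.0767]
lift t35.0 F [-0.1 -0.3 -4. ] M [-0.18  0.31 -0.  ] w0.0445 p [0.4239 0.1622 0.1353]
over t38.5 F [-0.6  0.  -2.4] M [-0.07 -0.86  0.  ] w0.0447 p [0.668  0.0991 0.1291]
```

View pics/b2as.png

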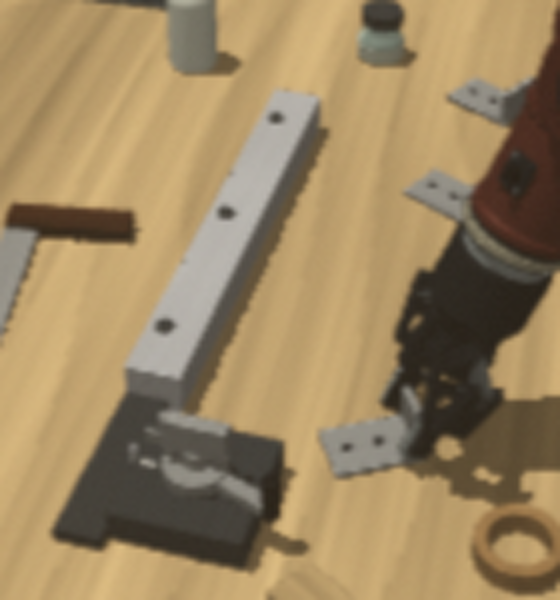

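View pics/b2bs.png

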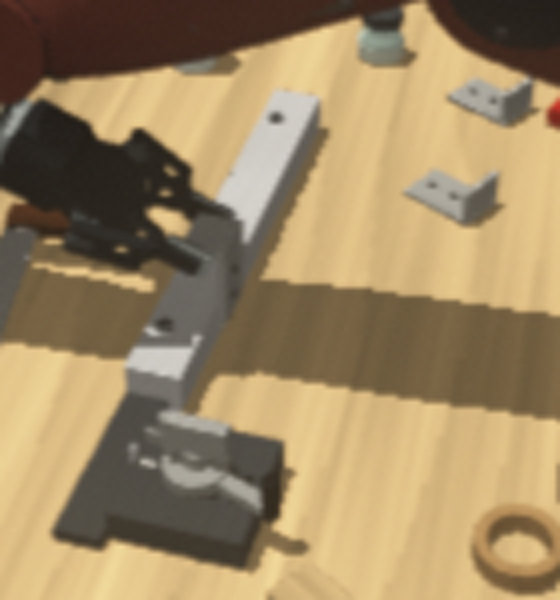

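Run:
```python
from brk import *
place(.12);look("b2c")
```

```text
bench True t39.6 F [2.8 1.1 3.3] M [-0.09 -0.07  0.01] w0.0441 p [0.668  0.099  0.0846]
fence True t40.0 F [-0.9  0.5  5.7] M [-0.12  0.55 -0.06] w0.0445 p [0.6697 0.0989 0.0839]
```

View pics/b2cs.png

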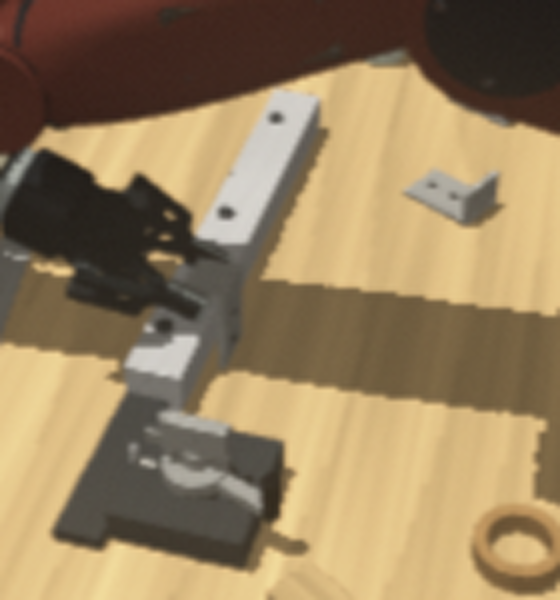

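```bash
cat >> brk.py <<'E'
def press(yf,n=3,lift=.0015,mf=7,ti=TI):
    Q=tool(FY,ti-np.pi/2,'y');g=telemetry.current_position()+Q[:,1]*GD
    go(g+[0,0,lift],Q,f,feed=.02);arm.dwell(.1);st("up")
    g=telemetry.current_position()+Q[:,1]*GD
    h=go(g+(F(.022,0)-F(0,0)),Q,f,feed=.02,max_force=mf);st("fence %s"%h)
    p=telemetry.current_position()+Q[:,1]*GD
    print("grasp pt in fence frame",Rz(FY).T@(p-np.array([*FX,0])),"nominal",.012+OZ,yf,.067-OX)
    h=go(p+[0,0,-.006],Q,f,feed=.02,max_force=6);st("bench %s"%h)
E
python3 - <<'E'
from brk import *
press(.12);look("b2d")
E
```

```text
up t40.5 F [-0.8  0.5 -1.4] M [-0.05 -0.54 -0.  ] w0.0443 p [0.6694 0.099  0.0847]
fence True t41.1 F [0.1 0.7 4.2] M [ 0.02  0.36 -0.1 ] w0.0446 p [0.68   0.0984 0.0841]
grasp pt in fence frame [0.02020247 0.12012937 0.06393293] nominal 0.02 0.12 0.063
bench True t41.3 F [-0.7 -1.1  4.3] M [-0.07  0.41 -0.05] w0.0444 p [0.68   0.0984 0.084 ]
```

View pics/b2ds.png

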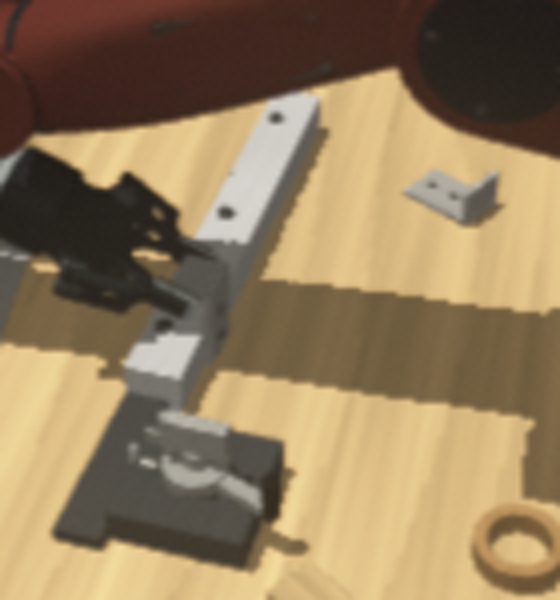

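Run:
```python
from brk import *
Q=tool(FY,TI-np.pi/2,'y');g0=telemetry.current_position()+Q[:,1]*GD+[0,0,.001]
for k in range(1,9):
    g=g0+(F(.001*k,0)-F(0,0));go(g,Q,f,feed=.02);arm.dwell(.1);st(k)
    if telemetry.current_wrist_force()[0]<-8: break
```

```text
1 t41.8 F [-5.7 -0.4 -1.1] M [-0.06  0.04  0.06] w0.0445 p [0.6804 0.0984 0.0842]
2 t42.2 F [-10.    0.8   0.4] M [-0.09  0.42  0.04] w0.0441 p [0.6809 0.0984 0.0838]
```

Contact with the fence (x force 10 N). Release and look.

Run:
```python
from brk import *
release(.12);away()
P=look("b2e",extra=None);slot=[]
import pickle;pickle.dump(P,open("P.pkl","wb"))
D=[];Rm=Rz(FY)@R.from_euler('y',90,degrees=True).as_matrix()
for b in BRK: D+=boxlines(b,Rm,F(.012,.12,.067))
crop(P["side"],200,170,90,90,6,"b2f",D)
st()
```

```text
open t42.6 F [-0.6  1.1 -0.2] M [-0.09 -0.46 -0.02] w0.0577 p [0.6822 0.0982 0.0852]
 t45.7 F [-0.1 -0.6 -0.7] M [ 0.01 -0.02  0.03] w0.0584 p [ 3.605e-01 -1.000e-04  3.602e-01]
```

View pics/b2f.png

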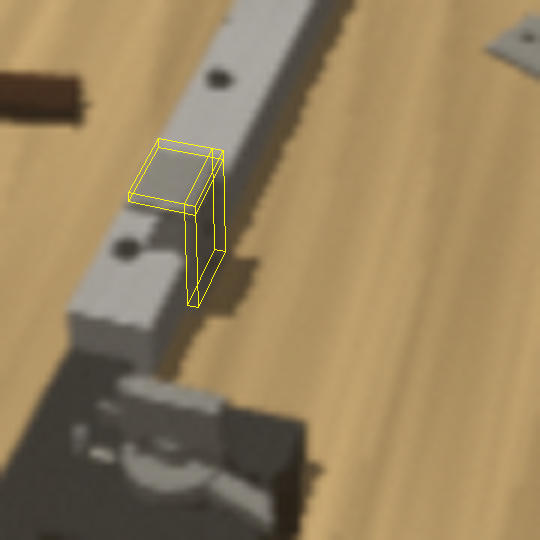

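View pics/b2es.png

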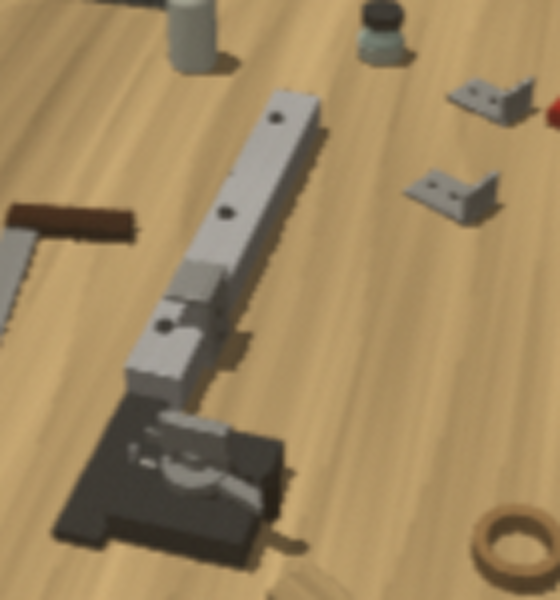

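View pics/b2et.png

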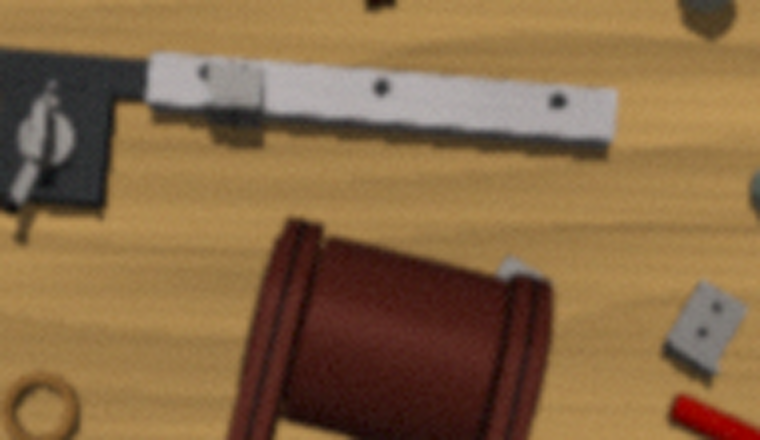

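```bash
cat >> brk.py <<'E'
def away():
    arm.move_j([1.092,.22,1.526,0,1.395,1.5])
def place2(yf,ti=TI):
    Q=tool(FY,ti-np.pi/2,'y')
    go(F(.012+OZ-.012,yf,.067-OX+.006),Q,f,feed=.08)
    h=go(F(.012+OZ-.012,yf,.067-OX-.004),Q,f,feed=.02,max_force=5);st("bench %s"%h)
    g=telemetry.current_position()+Q[:,1]*GD
    go(g+[0,0,.002],Q,f,feed=.03)
    go(g+(F(.008,0)-F(0,0))+[0,0,.002],Q,f,feed=.03)
    for k in range(9,24):
        go(g+(F(.001*k,0)-F(0,0))+[0,0,.002],Q,f,feed=.03);arm.dwell(.05)
        if telemetry.current_wrist_force()[0]<-8: break
    st("fence %d"%k)
    p=telemetry.current_position()+Q[:,1]*GD
    print("grasp pt in fence frame",Rz(FY).T@(p-np.array([*FX,0])),"nominal",.012+OZ,yf,.067-OX)
    h=go(g+(F(.001*k,0)-F(0,0))+[0,0,-.003],Q,f,feed=.02,max_force=5);st("bench %s"%h)
def check(yfs,n):
    P={k:vision.get_image(k) for k in("side","top")};Rm=Rz(FY)@R.from_euler('y',90,degrees=True).as_matrix();D=[]
    for y in yfs:
        for b in BRK: D+=boxlines(b,Rm,F(.012,y,.067))
    crop(P["side"],195,135,110,125,4.7,n+"s",D);crop(P["top"],185,140,200,110,4,n+"t",D);return P
E
python3 - <<'E'
from brk import *
away();P=check([.12],"c1")
t,s=P["top"],P["side"]
for q in ([t],[s],[t,s]):
  for n,(x,y,yaw) in dict(b4=(.4267,-.1213,-.477),b3=(.4096,-.2837,-.515)).items():
    print(n,fit_planar(q,BRK,[x,y,yaw],.018,smax=60))
st()
E
```

```text
b4 (array([ 0.42727482, -0.11909356, -0.53237434]), np.float64(0.10502066535673149))
b3 (array([ 0.41175059, -0.2830856 , -0.5843628 ]), np.float64(0.1449640217433812))
b4 (array([ 0.42325931, -0.12245964, -0.35953422]), np.float64(0.2439716378137637))
b3 (array([ 0.40710057, -0.28717551, -0.33670449]), np.float64(0.26589308393949895))
b4 (array([ 0.4272366 , -0.12015826, -0.52215395]), np.float64(0.16839393395689176))
b3 (array([ 0.4118257 , -0.28165977, -0.59670676]), np.float64(0.19605510758234776))
 t48.0 F [-0.4  0.3 -0.6] M [ 0.01 -0.01 -0.07] w0.0582 p [0.2171 0.5862 0.3049]
```

View pics/c1t.png

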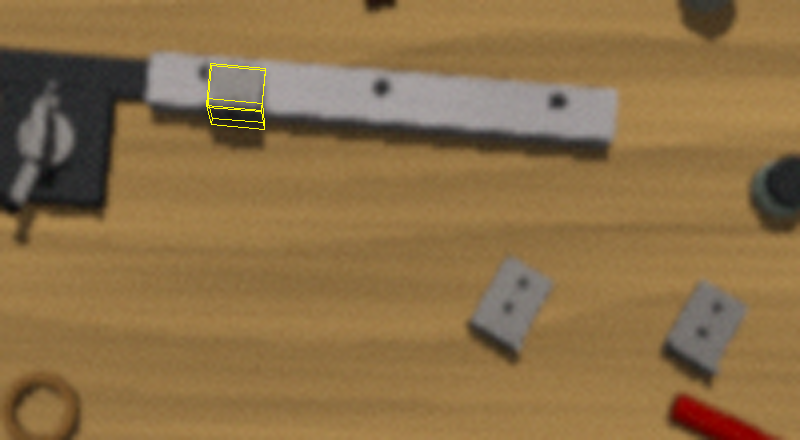

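Run:
```python
from brk import *
r=pick(.4265,-.1205,-.50)
if r:
    carry(*r,.01);place2(.01);look("b4c")
```

```text
down False t52.4 F [-0.3  0.7  0.3] M [ 0.11  0.14 -0.06] w0.0699 p [ 0.4123 -0.1128  0.0758]
gripped t52.8 F [-4.4  2.   7.8] M [0.31 0.47 0.01] w0.0446 p [ 0.4126 -0.1128  0.0767]
lift t53.6 F [ 0.4  0.1 -3. ] M [ 0.16  0.39 -0.02] w0.0444 p [ 0.4117 -0.1125  0.1353]
over t57.3 F [-0.1 -0.1 -3.2] M [-0.03 -0.88 -0.02] w0.0445 p [ 0.6614 -0.0108  0.1291]
bench True t58.4 F [3.5 0.7 5.8] M [-0.08  0.01 -0.01] w0.0442 p [ 0.6612 -0.0108  0.0812]
fence 14 t60.9 F [-10.5   0.3  -3.4] M [-0.1  -0.17  0.06] w0.0444 p [ 0.6742 -0.0115  0.0824]
grasp pt in fence frame [0.02103816 0.01007857 0.06220969] nominal 0.02 0.01 0.063
bench True t61.1 F [-3.6  1.  -0.6] M [-0.04 -0.21 -0.08] w0.0447 p [ 0.6738 -0.0115  0.081 ]
```

View pics/b4cs.png

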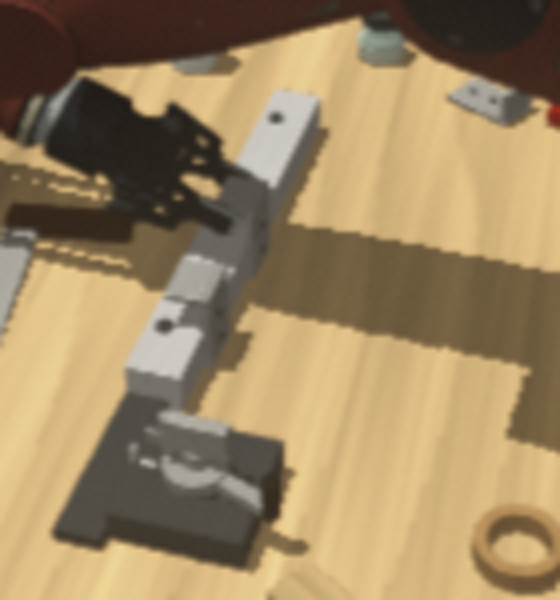

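Run:
```python
from brk import *
Q=tool(FY,TI-np.pi/2,'y');g=telemetry.current_position()+Q[:,1]*GD
print(go(g+(F(.001,0)-F(0,0))+[0,0,-.003],Q,f,feed=.02,max_force=6));st()
release(.01);away();P=check([.12,.01],"c2")
t,s=P["top"],P["side"]
for q in ([t],[t,s]):
    print(fit_planar(q,BRK,[.4096,-.2837,-.515],.018,smax=60))
```

```text
True
 t61.4 F [-1.6  0.8  5.7] M [-0.09  0.66  0.  ] w0.0445 p [ 0.674  -0.0114  0.08  ]
open t61.9 F [-0.2  0.4  0.2] M [ 0.02 -0.47  0.01] w0.0580 p [ 0.6738 -0.0113  0.0783]
(array([ 0.41170578, -0.28260202, -0.58317206]), np.float64(0.1404737363985074))
(array([ 0.41028288, -0.28616473, -0.49180315]), np.float64(0.19671334873360283))
```

View pics/c2t.png

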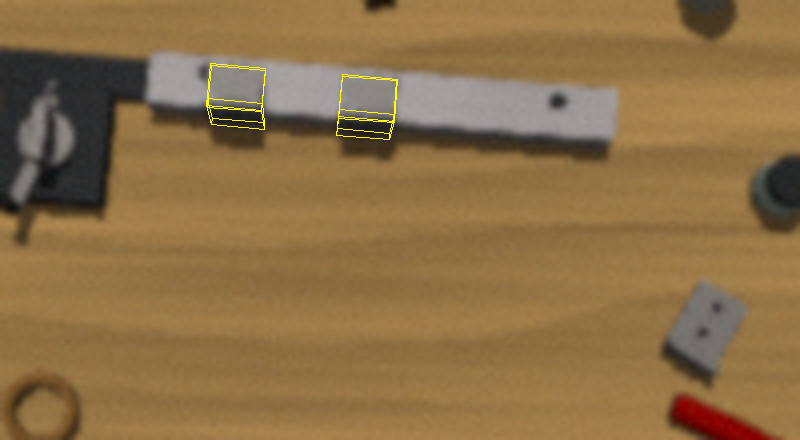

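View pics/c2s.png

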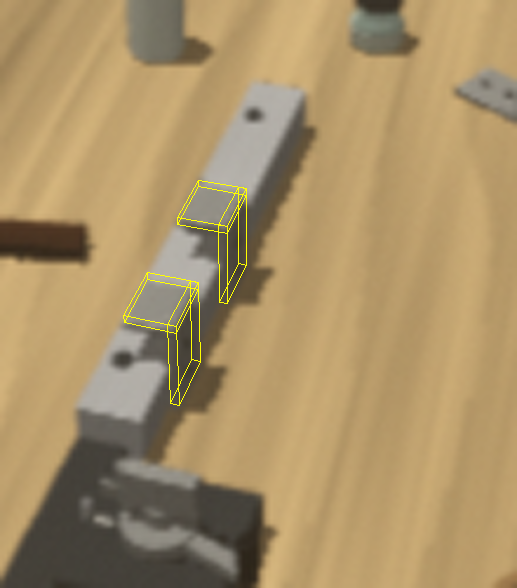

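Run:
```python
from brk import *
P={k:vision.get_image(k) for k in("side","top")}
x,y,yaw=.411,-.284,-.54
Q=tool(yaw,TI,'y');g=np.array([x,y,.018])+Rz(yaw)@[OX,0,OZ]
D=[]
for sg in(1,-1):
    # tool frame x,y,z : finger boxes
    D+=boxlines(box(-.011,.011,-.045,.019,*(sorted([sg*.030,sg*.045]))),Q,g)
for b in BRK: D+=boxlines(b,Rz(yaw),np.array([x,y,.018]))
crop(P["top"],330,190,90,90,6,"f1",D);crop(P["side"],270,125,90,60,6,"f2",D)
```

```text
(no output)
```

View pics/f1.png

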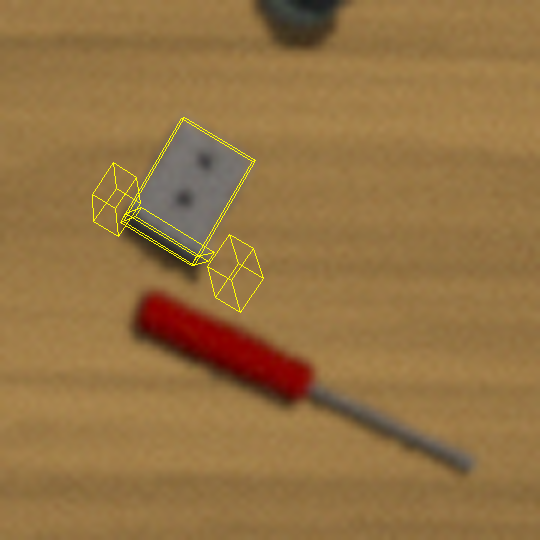

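View pics/f2.png

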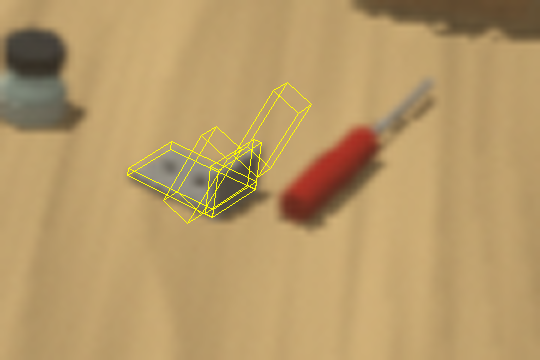

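```bash
sed -i 's/def pick(x,y,yaw,effort=60,ti=TI):/def pick(x,y,yaw,effort=60,ti=TI,op=.07):/; s/jaws.grip(.07,effort)/jaws.grip(op,effort)/' brk.py
python3 - <<'E'
from brk import *
r=pick(.411,-.284,-.54,op=.061)
if r:
    carry(*r,-.09);place2(-.09)
    Q=tool(FY,TI-np.pi/2,'y');g=telemetry.current_position()+Q[:,1]*GD
    print(go(g+(F(.001,0)-F(0,0))+[0,0,-.003],Q,f,feed=.02,max_force=6));st()
    look("b3c")
E
```

```text
down False t70.6 F [ 0.3 -0.3  0.2] M [ 0.1   0.18 -0.  ] w0.0608 p [ 0.3971 -0.2757  0.0759]
gripped t71.0 F [-2.2  2.6  5.6] M [0.31 0.34 0.05] w0.0449 p [ 0.3973 -0.2758  0.0766]
lift t71.8 F [-0.1 -0.7 -3.1] M [ 0.19  0.33 -0.02] w0.0443 p [ 0.3967 -0.2752  0.1353]
over t76.0 F [ 0.6 -0.4 -1.5] M [-0.05 -0.82 -0.04] w0.0444 p [ 0.6553 -0.1108  0.1291]
bench True t77.1 F [3.2 0.4 5.1] M [-0.12  0.19  0.07] w0.0445 p [ 0.6551 -0.1106  0.0808]
fence 14 t79.6 F [-10.6   0.8  -3.7] M [-0.04 -0.09  0.08] w0.0442 p [ 0.6681 -0.1114  0.082 ]
grasp pt in fence frame [ 0.0210106  -0.0899766   0.06179277] nominal 0.02 -0.09 0.063
bench True t79.8 F [-3.5  0.2 -0.3] M [-0.03 -0.13 -0.05] w0.0444 p [ 0.6677 -0.1113  0.0807]
False
 t80.1 F [-7.5 -0.1  5.5] M [-0.02  1.12  0.01] w0.0443 p [ 0.6684 -0.1113  0.0795]
```

View pics/b3cs.png

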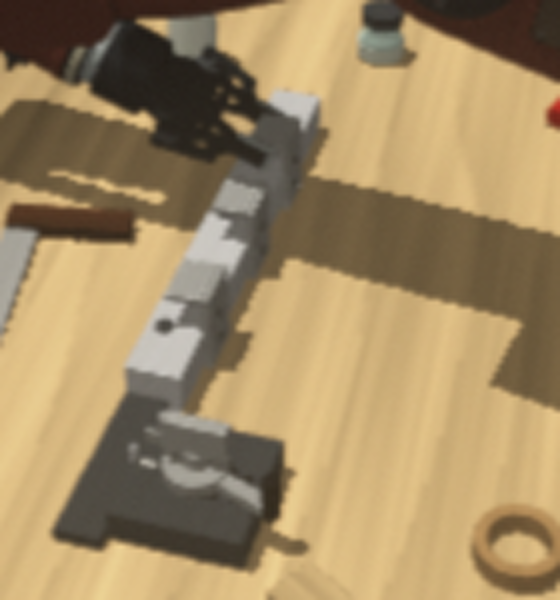

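Run:
```python
from brk import *
release(-.09);away();P=check([.12,.01,-.09],"c3");st()
from slope import *
slope(4,verbose=False)
cv2.imwrite("pics/fin_t.png",cv2.resize(P["top"]["image"],None,fx=1.5,fy=1.5));cv2.imwrite("pics/fin_s.png",cv2.resize(P["side"]["image"],None,fx=1.5,fy=1.5))
```

```text
open t80.7 F [ 0.6 -0.   0.6] M [-0.04 -0.41 -0.04] w0.0581 p [ 0.6688 -0.1114  0.0777]
 t84.7 F [-0.7  0.1  0.2] M [-0.01 -0.03  0.  ] w0.0580 p [0.2168 0.5864 0.304 ]
slope [  0.22744971 184.96154328] setting -0.01218999648610201 sd~ 0.01095636843936023 n 12
```

View pics/c3s.png

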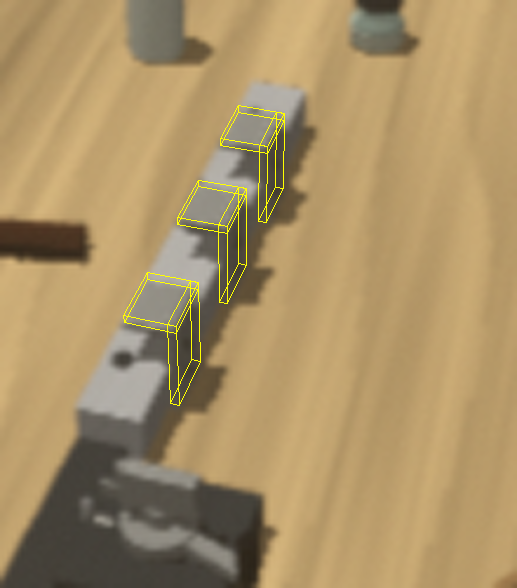

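View pics/c3t.png

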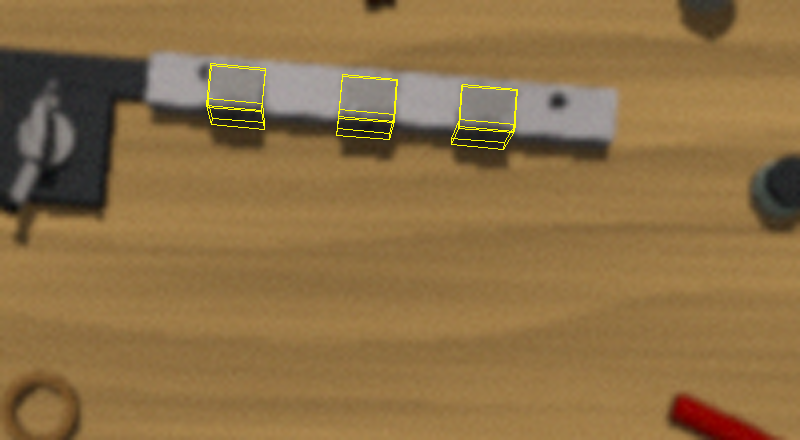

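View pics/fin_t.png

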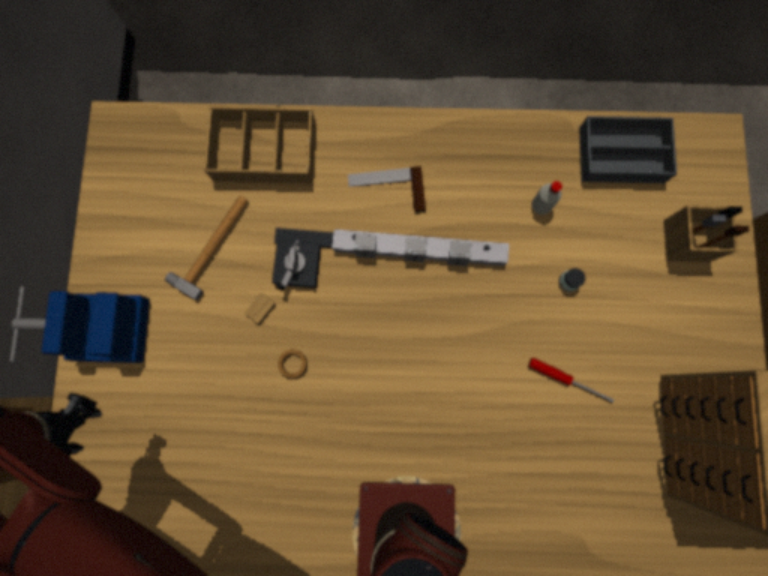

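View pics/fin_s.png

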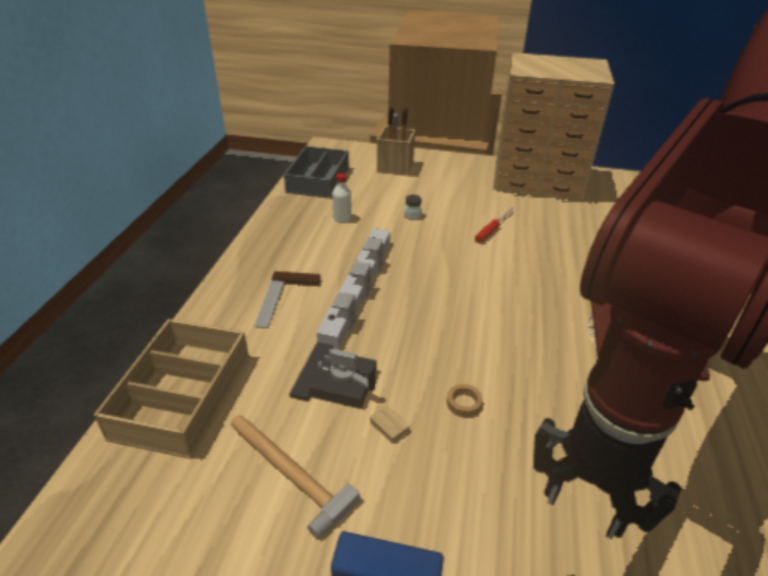

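```bash
python3 -c "
from h import *
arm.job_done();st()"
```

```text
the job is handed in; nothing more can be done
the job is handed in; nothing more can be done
```

The screw is set to its index mark, the jam nut is tight, and all three brackets on the bench stand against the fence. I handed the job in just after 85 s of the 210 s allowed; no verdict is reported.

- **Screw:** I gripped the head and turned it about 30° clockwise to the mark. The side camera put the setting at −0.012 rad (±0.011) after the nut was tightened, and the same at the end. While gripped, the jaws read 13.1 mm on a 12 mm bar. A first rough image fit gave about −0.05 rad, but it matched the picture poorly, so I relied on the edge measurement.
- **Jam nut:** I carried the pin clockwise until the nut stopped at about 159.5° (expected 160°). I then pushed to a wrist force of about 28 N with almost no further movement. The pictures show the pin at the expected tight position, and the screw reading did not change.
- **Brackets:** They stand 120, 10 and −90 mm along the fence from its middle. In both camera views they match the drawn outline of an upright bracket flat against the fence with its short leg over the top. A search of the whole bench in the pictures found no fourth bracket.
- **Everything else:** The other things look unmoved in the pictures. The highest wrist force I read was about 28 N. I saw no bracket knocked aside and no grip slackening.

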